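# Take the lift-off lid from the storage box and rack it

### The arm

A 7-joint arm with a two-finger parallel gripper is mounted at the origin on the work surface. World frame = base frame: x ahead of the robot, y to its left, z up, the work surface at z = 0. Lengths are in m, angles in rad, forces in N, time in s.
With the tool pointing down it reaches from about 0.375 to 0.925 m from the base axis. Payload 3.1 kg.
Tool frame: the origin (TCP) lies midway between the tips of the shut fingers; the grasp point (between the pads) lies 19 mm behind it; z points along the fingers, y is the direction in which the jaws open and shut (so a half turn about z gives the same grasp; the last joint's range is limited). The gripper opens to 85 mm and grips with 20 to 120 N. Pads are 22 mm wide; open, the fingers measure 114 mm over their backs; the gripper's body (76 mm by 85 mm) begins 54 mm behind the grasp point. The pads swing forward as they close: fully open they stand 13 mm farther back than shut.
Start: joints at [1.027, 0.383, 0.044, 1.598, -0.018, 1.161, -0.05], TCP at [0.28, -0.586, 0.231] pointing down, gripper open.
Joint ranges: [-2.61, 2.61], [-0.41, 2.15], [-1.48, 1.57], [0, 2.5], [-1.57, 4.71], [0.05, 1.97], [-2.85, 2.85]. Speed limits (rad/s): [2.79, 2.79, 3.14, 3.14, 3.14, 3.14, 3.14].

### API

Orientations are given as a unit quaternion [w, x, y, z].
In Python, from plant import manip gives the robot as it stands.
- The arm moves only by the tool carry_out, never from a script. Its argument "deltas" is a list of rows, each an object with "grip": the closure in counts, from 0 (fully open) to 255 (shut); "delta_pos": the shift along the tool's x, y, z in mm, a list of three; "spin": the turn about the tool's z in degrees. In form: [{"grip": grip, "delta_pos": [tx, ty, tz], "spin": spin}, ...]. A call has 1 to 8 rows; each row is the pose to reach, as a shift and turn from the pose measured when the call began, along the tool's axes at that moment; what a row does not reach only later rows make up. A row lasts 1/10 s, in which the tool goes at most 50 mm and 8.59 degrees, less where a joint would pass 70% of its speed; a pose out of reach is approached as far as the arm can. A call with a gripper value outside its range is refused whole. The fingers move at their own pace and stop on an object; "newtons" is the grip in N (left out, the last holds). Time passes only in rows, so rows that repeat a pose let the fingers close. It gives the time, the measured TCP pose, the force and the opening at its end, in the units of the state.
- manip.sense(): the state, without advancing time (a new reading comes with each control period).
- manip.snapshot(name): name is "scene" or "top" or "wrist"; returns a dict with "frame" (480x640x3 uint8, red, green, blue), "K" (3x3 intrinsics, pixels), "k1" (the pictures are not rectified: a ray, as slopes to the right and down, at radius r is drawn at 1 + k1 r^2 times it, then the intrinsics apply), "rvec" (rotation vector, rad) and "tvec" (3), from world to camera coordinates, as OpenCV has them. Camera axes: x right, y down, z forward; pixel columns grow to the right and rows downward; lengths in m; the calibration is good to about 2 mm. A picture is of the moment at which its call begins. There is no depth.
- manip.job_done(): hands the job in, once; it reports no verdict.
Trained networks look in a picture, given as the dict that the camera call returned (one of the last four; its "shot" number tells which), for a name from the list of things; names that differ only in an ending like _2 or _b are one class to them, and where a whole thing is asked for, a point or a joint stands for the part that bears it (a point fixed in the world has none). Each returns a list of dicts, best first, with "conf" (0 to 1); they miss things now and then, are a little off and sometimes report something else, mostly with a low value. They report only what shows in the picture. A call takes as long as a camera call. They do not tell look-alikes from the thing itself.
- manip.find_in(label, picture): "pixel" ([column, row] in pixels, amid what is visible of it).
The state is a dict: "time_s": time; "joint_positions": joint angles; "qvel": joint speeds; "effort": joint torques, N m; "eef_pos": TCP position; "orientation": TCP orientation; "force": force on the tool from outside, world axes, zero at the start; "wrist_torque": the same for the moment, N m; "finger_gap": finger opening in m.
Only numpy, scipy, OpenCV 4.12 (cv2) and the standard library are available. Lean on these libraries where they do the work, as an engineer would, in place of code of your own. Each camera call takes 0.05 s, during which the arm holds its last target.

### The job

Move the metal power supply off the blue lid and set it flat on the black mat. Then raise the lid on its hinge to vertical, let it lean on its back stop or hold it there briefly, lift it straight up off its hinge pins and, keeping it upright, stand it centred and hook edge down in the slot of the dark lid rack. Set things down without dropping them, leave everything else on the bench where it is and let go of the lid at the end.

Things in the scene. Friction and masses are not known exactly. Their poses are not given: they have to be found in the camera images.
- box_pins (a point): Midpoint between the two steel hinge pins of the fixed clear storage box, on their common axis, 94 mm above the bench. x points from the box to its hinge side, y along the pin axis, z up. The pins are 8 thick and 36 long, centred at y = +55 and -55. The box is 150 (x) by 180 (y) by 90 high, its centre 92 mm towards -x.
- back_stop (a point): Middle of the top of the grey back stop behind the pins (fixed to the box, 60 wide), on its face towards the lid: at x = +10.5, z = +50 mm from box_pins, same axes. The opened lid comes to lean on it about 7 degrees past vertical and stays there on its own.
- lid_hooks (a point): Midpoint of the hook axis of the loose blue lid (0.26 kg nominal). Hooked on, it is at box_pins (play 1.5 mm); closed, with the same axes. x: from panel to hooks, y: hinge axis, z: normal of the outer face. Hooks at y = +55 and -55, 20 wide, 21 thick in z, end at x = +10, open to +x only: they come off upward when x points down. The hinge turns freely, no spring.
- lid_center (a point): Centre of the lid's panel, same axes, x = -90 from lid_hooks. The panel is 8 thick (z from -4 to +4), 180 wide in y, and reaches from x = -10.5 to -170 measured from lid_hooks. A lip 8 deep under it near the free edge keeps the closed lid from sliding off its pins.
- lid_bar (a point): Centre of the round bar of the lid's handle: 10 mm thick, 90 long along the lid's y, 45 mm above the lid's outer face, in the lid frame at x = -140, z = +49 from lid_hooks. 10 mm thick legs at its two ends join it to the panel. Same axes as the lid.
- lid_edge (a point): Middle of the lid's free edge (opposite the hooks), in the middle of its 8 mm thickness: x = -170, z = 0 in the lid frame. It is the top edge when the lid is raised. Same axes as the lid.
- supply_center (a point): Centre of a silver metal power supply, 80 (x) by 50 (y) by 34 (z) mm, 0.3 kg nominal, that lies flat on the closed lid behind the handle bar.
- mat_center (a point): Centre of the top face of the black mat, 150 (x) by 120 (y) mm, 3 thick, fixed flat on the bench.
- rack_slot (a point): Centre of the slot floor of the dark steel lid rack, fixed, floor 6 mm above the bench. The slot runs along this frame's y, 170 long and 36 wide (x from -18 to +18), between two upright walls 5 thick that rise 70 mm above the slot floor. z up. The lid may stand in it either way round; then lid_hooks is 10 mm above the slot floor.
- canister: White and green round jar with blue cap, 72 across, 120 high; origin under its centre. Bystander.
- tape: Yellow roll of tape lying flat, 90 across, 24 high; origin under its centre. Bystander.
- meter: Orange hand meter lying flat, 140 by 75 by 34; origin under its centre. Bystander.
- parts_tray: White open tray, 80 by 130 by 60 high; origin under its centre. Bystander.
- mouse: Black computer mouse, 100 by 60 by 34 high; origin under its centre. Bystander.
Things that resemble listed ones, but are neither listed nor needed, are in the scene too. What is meant by the part that bears rack_slot is not turquoise, and is the larger of those in its own colour. There is more than one size of the part that bears supply_center; the job needs the smaller.

How it is judged:
On the way, in this order (a step that is already met when the one before it is completed fails the run):
1. the power supply lies flat on the mat, let go (x of supply_center in the frame of mat_center between -0.075 and 0.075 m and y of supply_center in the frame of mat_center between -0.06 and 0.06 m and height (world z) of supply_center below 0.027 m and angle between supply_center's own z axis and vertical below 0.2 rad and contact force between the fingers and supply below 0.1 N and linear speed of supply below 0.05 m/s), for 0.2 s.
2. the lid stands raised to within 12 degrees of vertical, still hooked on its pins (angle between lid_hooks's own z axis and vertical between 1.36 and 1.78 rad and distance between lid_hooks and box_pins below 0.01 m), for 0.2 s.
3. the lid is lifted off its pins, more than 40 mm up, upright (z of lid_hooks in the frame of box_pins above 0.04 m and angle between lid_hooks's own z axis and vertical between 1.1 and 2.04 rad), for 0.1 s.
At the end, for the whole second after the job is handed in: The lid stands released and at rest in the rack on its hooks (hook axis within 18 mm of the slot's middle line, 50 mm of its centre lengthwise, under 16 mm above its floor), free edge on top, within 18 degrees of upright; the power supply lies flat and still, its centre on the mat (x of supply_center in the frame of mat_center between -0.075 and 0.075 m and y of supply_center in the frame of mat_center between -0.06 and 0.06 m and height (world z) of supply_center below 0.027 m and angle between supply_center's own z axis and vertical below 0.2 rad and x of lid_hooks in the frame of rack_slot between -0.018 and 0.018 m and y of lid_hooks in the frame of rack_slot between -0.05 and 0.05 m and z of lid_hooks in the frame of rack_slot below 0.016 m and height (world z) of lid_edge above 0.13 m and angle between lid_hooks's own z axis and vertical between 1.25 and 1.89 rad and angle between the z axis of lid_hooks and the x axis of rack_slot, either way round below 0.4 rad and linear speed of each of lid, supply below 0.03 m/s and contact force between the fingers and lid below 0.1 N); the robot touches nothing.
It fails at once if a bystander is moved more than 30 mm (distance of any of canister, tape, meter, parts_tray, mouse from where it was at the start of the episode above 0.03 m).
It fails at once if the lid comes off its pins by more than 20 mm while it leans more than 35 degrees from upright (distance between lid_hooks and box_pins above 0.02 m and (angle between lid_hooks's own z axis and vertical below 0.96 rad or angle between lid_hooks's own z axis and vertical above 2.18 rad)).
It fails at once if the lid or the power supply is dropped (faster than 0.7 m/s while no finger touches it) ((linear speed of lid above 0.7 m/s and contact force between the fingers and lid below 0.05 N) or (linear speed of supply above 0.7 m/s and contact force between the fingers and supply below 0.05 N)).
It also fails if it takes over 72 s, if anything falls off the work surface, if the arm or the gripper's body presses on something with over 40 N, if the wrist force passes 120 N, or if a joint passes its speed limit or range.

## Working session

There is one attempt and no reset: what is moved stays moved. The work goes in short steps, Python scripts to look and compute and a tool call to move; the robot and the scene stay as the last step left them, time stands still between calls to the robot, and variables do not carry over. Pictures are saved under pics/ and viewed, and the job is handed in when it is done.

Besides the shell and the picture viewer there is one more tool, called after "Request:" as name([rows], argument=value, ...), one row to a line, values as JSON. carry_out: Moves the arm, as the interface text tells. Its arguments: {"type":"object","properties":{"deltas":{"type":"array","items":{"type":"object","properties":{"grip":{"type":"number"},"delta_pos":{"type":"array","items":{"type":"number"}},"spin":{"type":"number"}}}},"newtons":{"type":"number"}},"required":["deltas"]}

```bash
ls; mkdir -p pics
python3 - <<'E'
from plant import manip
import cv2
s=manip.sense(); print({k:(v if not hasattr(v,'round') else v) for k,v in s.items()})
for n in ["scene","top"]:
    p=manip.snapshot(n); cv2.imwrite(f"pics/{n}0.png",p["frame"][:,:,::-1]); print(n,p["K"],p["k1"],p["rvec"],p["tvec"])
    for l in ["box_pins","back_stop","lid_hooks","lid_center","lid_bar","lid_edge","supply_center","mat_center","rack_slot","canister","tape","meter","parts_tray","mouse"]:
        try: print(l,[([round(x) for x in d["pixel"]],round(d["conf"],2)) for d in manip.find_in(l,p)])
        except Exception as e: print(l,e)
E
```

```text
pics
{'time_s': 0.0, 'joint_positions': array([ 1.02721062,  0.38387692,  0.04384126,  1.59960287, -0.01791401,
        1.16115379, -0.04989052]), 'qvel': array([-8.45128011e-04,  1.56053237e-03,  5.88209853e-04, -8.85941634e-04,
       -9.26107997e-05, -8.34682849e-04, -5.08218169e-04]), 'effort': array([ 4.30485270e-04, -4.33457351e+01,  1.02455981e+00, -2.49509329e+01,
        1.04589169e-02,  1.13487808e-02,  7.12007562e-06]), 'eef_pos': array([ 0.27984477, -0.58562704,  0.22984677]), 'orientation': array([-1.27488733e-03,  9.75252761e-01,  2.21088894e-01, -3.57778365e-04]), 'force': array([-0.32257082,  0.74835723,  1.28920878]), 'wrist_torque': array([0.0528117 , 0.05454015, 0.02374699]), 'finger_gap': 0.08532792066127586}
scene [[470.22991455   0.         321.17274283]
 [  0.         470.22991455 237.63528962]
 [  0.           0.           1.        ]] -0.0703256636780885 [ 1.79513896  1.56014071 -0.73041015] [-0.04347013 -0.25792239  1.60276268]
box_pins [([415, 257], 0.61)]
back_stop [([417, 258], 0.55)]
lid_hooks [([407, 225], 0.76)]
lid_center [([414, 256], 0.71)]
lid_bar 
[... 539 characters left out ...]
9935 237.45641329]
 [  0.           0.           1.        ]] 0.007555326614563955 [ 2.15642176 -2.10819473  0.2400739 ] [-0.05010139  0.52091897  1.32360875]
box_pins [([244, 206], 0.84)]
back_stop [([240, 208], 0.82)]
lid_hooks [([214, 230], 0.52)]
lid_center [([227, 246], 0.96)]
lid_bar [([230, 247], 0.69)]
lid_edge [([226, 246], 0.92)]
supply_center [([171, 180], 0.95), ([209, 232], 0.81), ([399, 152], 0.62), ([401, 235], 0.29)]
mat_center [([314, 256], 0.68)]
rack_slot [([510, 341], 0.72), ([416, 316], 0.6), ([403, 233], 0.58)]
canister [([227, 245], 0.36)]
tape [([389, 169], 0.61)]
meter [([242, 156], 0.66)]
parts_tray [([494, 258], 0.82), ([225, 245], 0.48)]
mouse [([126, 259], 0.81)]
```

View pics/scene0.png

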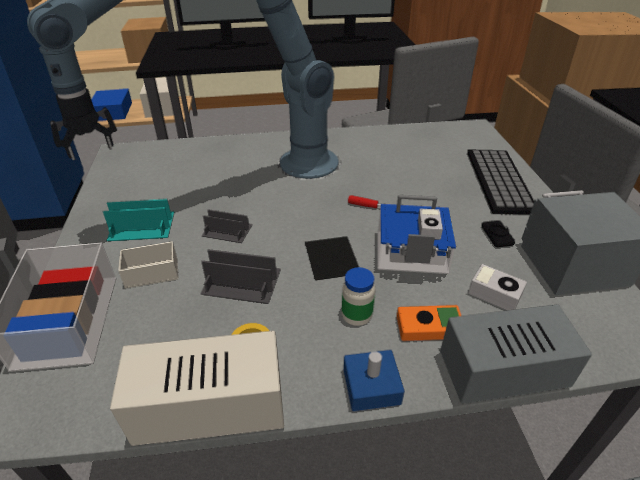

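View pics/top0.png

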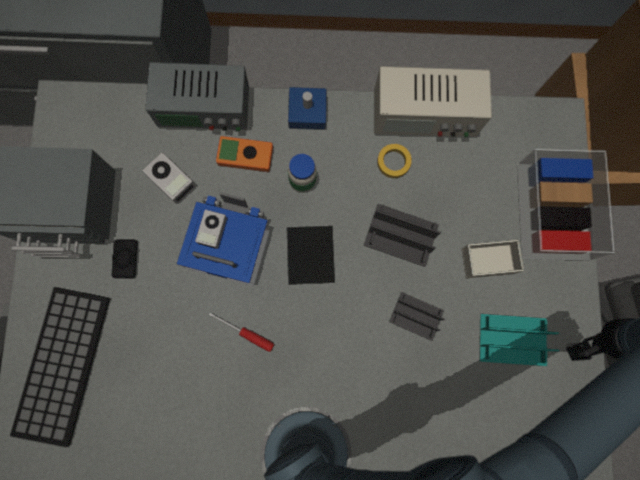

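```bash
cat > h.py <<'E'
import numpy as np, cv2
from plant import manip
def ray(p,px):
    u=np.array([[px]],float); d=np.array([p["k1"],0,0,0,0.])
    x,y=cv2.undistortPoints(u,np.array(p["K"]),d)[0,0]
    R=cv2.Rodrigues(np.array(p["rvec"],float))[0]; t=np.array(p["tvec"],float).ravel()
    return -R.T@t, R.T@np.array([x,y,1.])
def atz(p,px,z):
    c,d=ray(p,px); return c+d*(z-c[2])/d[2]
def tri(obs):
    A=np.zeros((3,3));b=np.zeros(3)
    for p,px in obs:
        c,d=ray(p,px); d=d/np.linalg.norm(d); M=np.eye(3)-np.outer(d,d); A+=M;b+=M@c
    return np.linalg.solve(A,b)
def proj(p,X):
    return cv2.projectPoints(np.array(X,float).reshape(-1,3),np.array(p["rvec"],float),np.array(p["tvec"],float),np.array(p["K"]),np.array([p["k1"],0,0,0,0.]))[0].reshape(-1,2)
def rot():
    s=manip.sense(); w,x,y,z=s["orientation"]
    from scipy.spatial.transform import Rotation as Ro
    return s,Ro.from_quat([x,y,z,w]).as_matrix()
def crop(p,x0,y0,w,h,k,name):
    im=p["frame"][y0:y0+h,x0:x0+w,::-1]; im=cv2.resize(im,None,fx=k,fy=k,interpolation=cv2.INTER_CUBIC); cv2.imwrite("pics/"+name,im)
E
python3 - <<'E'
from h import *
p=manip.snapshot("top"); np.save("top.npy",p,allow_pickle=True)
crop(p,165,180,130,100,6,"t1.png"); crop(p,280,190,180,120,4.4,"t2.png")
q=manip.snapshot("scene"); np.save("scene.npy",q,allow_pickle=True)
crop(q,360,180,110,100,6,"s1.png"); crop(q,190,200,180,120,4.4,"s2.png")
E
```

```text
(no output)
```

View pics/t1.png

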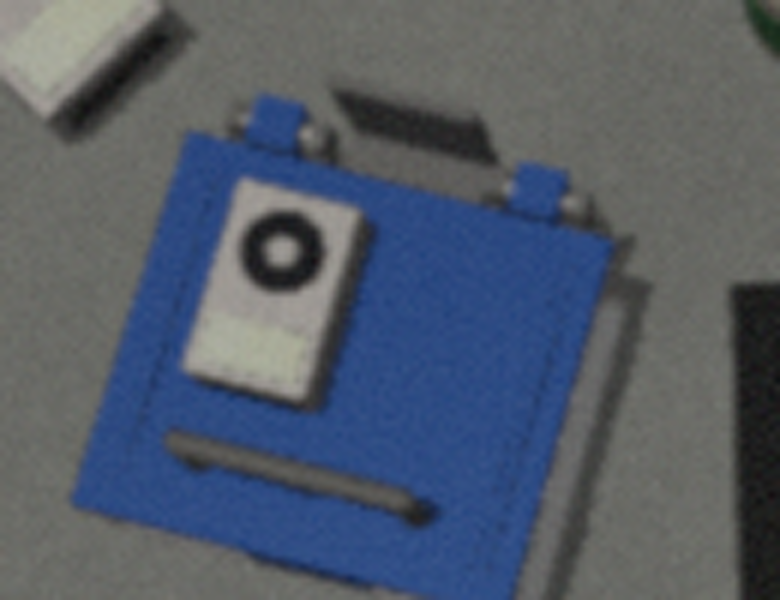

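View pics/t2.png

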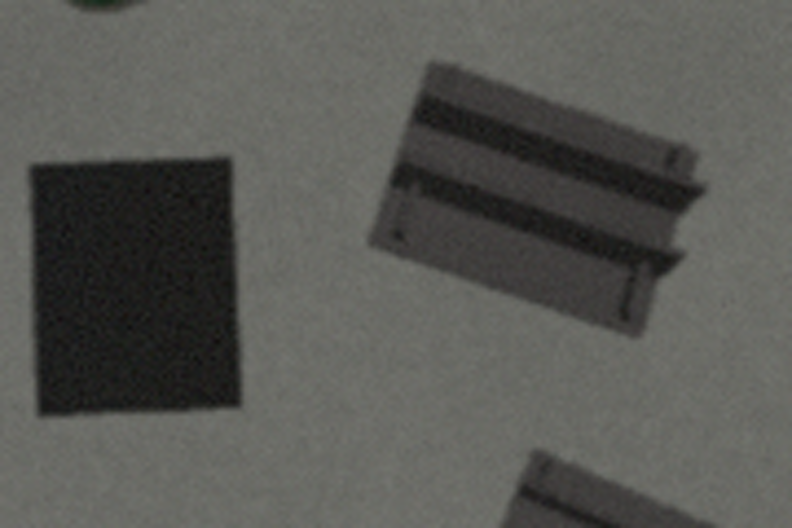

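View pics/s1.png

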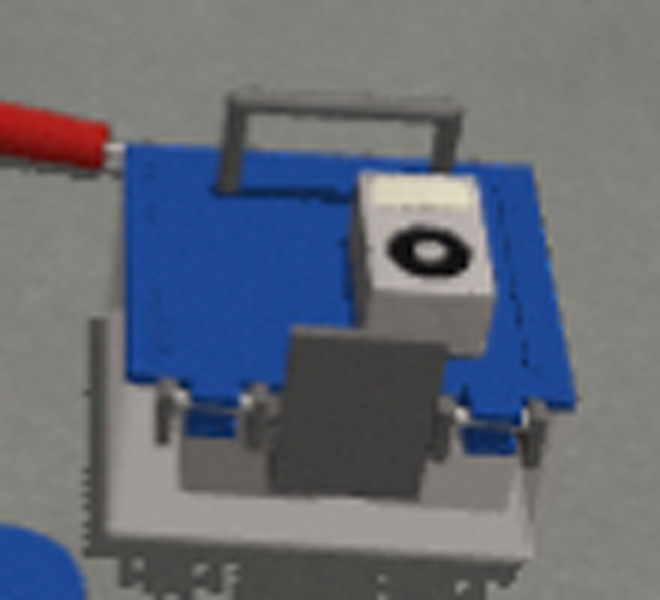

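View pics/s2.png

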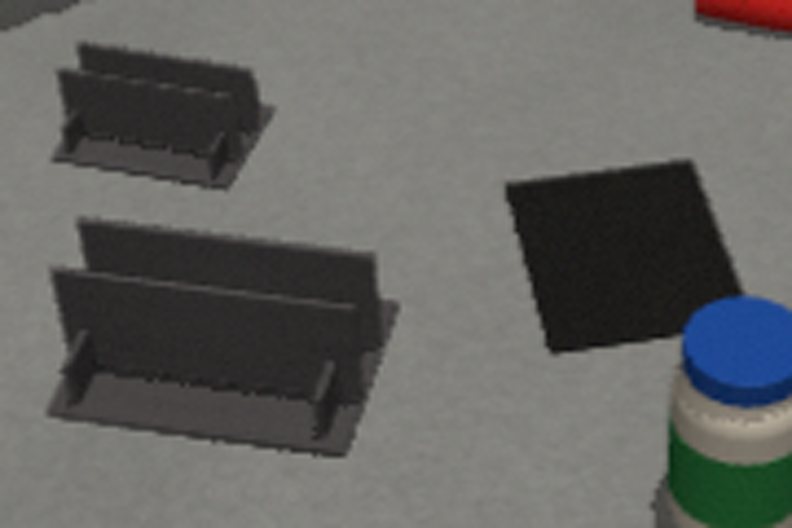

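```bash
cat > fit.py <<'E'
from h import *
from scipy.optimize import least_squares
T=np.load("top.npy",allow_pickle=True).item(); S=np.load("scene.npy",allow_pickle=True).item()
def un(pts,k,ox,oy): return (np.array(pts,float)+.5)/k-.5+[ox,oy]
def tr(v,X):
    c,s=np.cos(v[2]),np.sin(v[2]); X=np.array(X,float)
    return np.c_[v[0]+c*X[:,0]-s*X[:,1], v[1]+s*X[:,0]+c*X[:,1], X[:,2]]
def fit(name,obs,x0):
    for use in (obs,)+tuple([o] for o in obs):
        f=lambda v:np.concatenate([(proj(P,tr(v,X))-px).ravel() for P,px,X in use])
        r=least_squares(f,x0,loss="soft_l1"); print(name,r.x.round(4),"deg",np.degrees(r.x[2]).round(2),"rms",np.sqrt(np.mean(f(r.x)**2)).round(2))
        if use is obs: out=r.x; print(f(r.x).reshape(-1,2).round(1).tolist())
    return out
if __name__=="__main__":
    print("cams",ray(T,[0,0])[0],ray(S,[0,0])[0])
    zl=.098
    C=[[-.0105,.09,zl],[-.0105,-.09,zl],[-.17,.09,zl]]
    B=[[-.14,.04,.143],[-.14,-.04,.143]]
    lid=fit("lid",[(T,un([(190,132),(613,240),(73,505),(183,440),(411,500)],6,165,180),C+B),
      (S,un([(573,408),(127,380),(530,166),(126,145),(455,108),(236,98)],6,360,180),C+[[-.17,-.09,zl],[-.14,.045,.143],[-.14,-.045,.143]])],[.6,.1,-.2])
    z=.132
    sup=fit("sup",[(T,un([(240,180),(365,208),(302,403),(185,370)],6,165,180),[[.04,.025,z],[.04,-.025,z],[-.04,-.025,z],[-.04,.025,z]]),
      (S,un([(493,295),(368,290),(358,175),(478,176)],6,360,180),[[.04,.025,z],[.04,-.025,z],[-.04,-.025,z],[-.04,.025,z]])],[.6,.15,-.2])
    m=[[.075,.06,.003],[.075,-.06,.003],[-.075,-.06,.003],[-.075,.06,.003]]
    mat=fit("mat",[(T,un([(32,165),(231,158),(241,405),(40,414)],4.4,280,190),m),(S,un([(743,292),(550,353),(507,184),(690,160)],4.4,190,200),[m[0],m[1],m[2],m[3]])],[.5,0,0])
    w=[[.0205,-.085,.076],[.0205,.085,.076],[-.0205,-.085,.076],[-.0205,.085,.076]]
    rack=fit("rack",[(S,un([(55,269),(362,306),(80,220),(374,254)],4.4,190,200),w)],[.55,-.2,-.3])
    np.savez("fit.npz",lid=lid,sup=sup,mat=mat,rack=rack)
    im=T["frame"][:,:,::-1].copy(); im2=S["frame"][:,:,::-1].copy()
    k=4
    for P,im,ox,oy,n in((T,im,300,170,"o1.png"),(S,im2,190,210,"o2.png")):
        c=cv2.resize(im[oy:oy+140,ox:ox+190],None,fx=k,fy=k,interpolation=cv2.INTER_CUBIC)
        for s in(1,-1):
          for x0 in(.018,.023):
            q=[[s*x0,-.085,.006],[s*x0,-.085,.076],[s*x0,.085,.076],[s*x0,.085,.006]]
            a=((proj(P,tr(rack,q))-[ox,oy]+.5)*k-.5).round().astype(int)
            cv2.polylines(c,[a],True,(0,255,0) if x0<.02 else (0,0,255),1)
        cv2.imwrite("pics/"+n,c)
E
python3 fit.py
```

```text
cams [ 2.55654040e-01 -4.90784623e-04  1.40015986e+00] [ 1.38953384 -0.15366003  0.82634504]
lid [ 0.5857  0.1938 -0.2325] deg -13.32 rms 1.13
[[-0.4, -1.0], [0.4, -0.6], [-0.8, -0.5], [1.1, 0.5], [-3.5, -0.8], [0.5, -2.0], [-0.6, -1.8], [-0.0, -0.7], [-0.7, -1.1], [-0.9, 0.5], [0.1, 0.2]]
lid [ 0.5845  0.193  -0.2294] deg -13.14 rms 1.16
lid [ 0.5895  0.1933 -0.2335] deg -13.38 rms 0.72
sup [ 0.5231  0.239  -0.2394] deg -13.72 rms 0.62
[[0.3, -0.8], [-0.2, -0.1], [0.3, -0.5], [-0.8, -0.5], [0.2, -0.5], [-0.0, -1.0], [-0.4, -1.5], [-0.4, -0.5]]
sup [ 0.522   0.2387 -0.2297] deg -13.16 rms 0.34
sup [ 0.5264  0.2383 -0.2468] deg -14.14 rms 0.37
mat [0.4867 0.0013 0.0642] deg 3.68 rms 1.77
[[-0.6, -0.6], [0.2, -0.7], [0.6, 0.3], [-0.6, 0.2], [2.4, 6.2], [-0.5, -0.8], [-1.3, -0.6], [-0.1, -0.8]]
mat [0.4864 0.0011 0.0629] deg 3.6 rms 0.49
mat [0.488  0.0016 0.0652] deg 3.74 rms 2.54
rack [ 0.5477 -0.2309 -0.3039] deg -17.41 rms 0.43
[[-0.3, 0.1], [-0.3, -0.1], [-0.1, -0.1], [1.1, -0.0]]
rack [ 0.5477 -0.2309 -0.3039] deg -17.41 rms 0.43
```

View overlays.

View pics/o1.png

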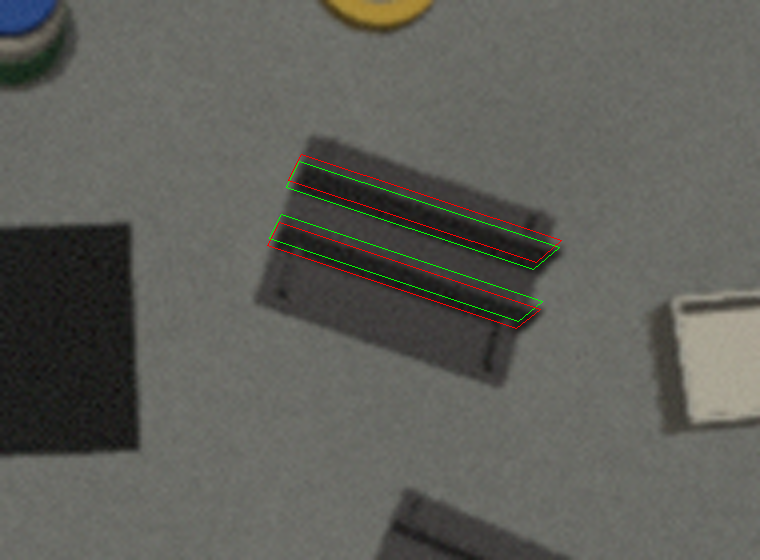

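View pics/o2.png

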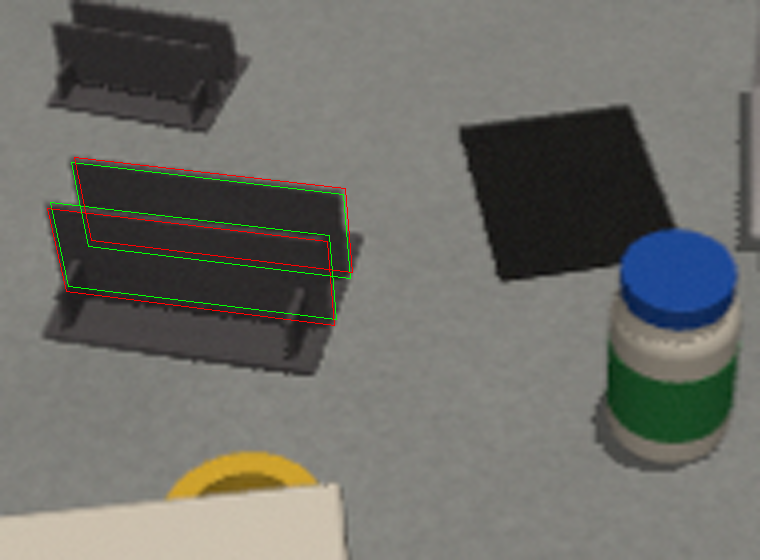

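```bash
cat >> h.py <<'E'
def go(x,y,z,yaw=None):
    """print tool-frame delta to reach; yaw = world yaw (deg) of tool x"""
    s,R=rot(); d=R.T@(np.array([x,y,z])-s["eef_pos"])*1000
    cy=np.degrees(np.arctan2(R[1,0],R[0,0])); sp=0 if yaw is None else -((yaw-cy+180)%360-180)
    print("t",round(s["time_s"],2),"tcp",s["eef_pos"].round(4),"yaw",cy.round(2),"tilt",np.degrees(np.arccos(-R[2,2])).round(2),"F",s["force"].round(2),"gap",round(s["finger_gap"],4),"q7",s["joint_positions"][6].round(2))
    print("delta mm",d.round(1),"spin",round(sp,2))
E
python3 -c "
from h import *
go(.5235,.239,.25,166.4)
p=np.load('top.npy',allow_pickle=True).item()
print('canister',atz(p,[302,163],.12))
"
```

```text
t 1.6 tcp [ 0.2803 -0.5864  0.2312] yaw 25.55 tilt 0.01 F [-0.05 -0.58 -0.43] gap 0.0856 q7 -0.05
delta mm [ 575.4 -639.9  -18.7] spin -140.85
canister [0.69237585 0.02758101 0.12      ]
```

Request:
carry_out([
  {"grip": 0, "delta_pos": [33, -37, -19], "spin": -8},
  {"grip": 0, "delta_pos": [66, -74, -19], "spin": -16},
  {"grip": 0, "delta_pos": [99, -110, -19], "spin": -24},
  {"grip": 0, "delta_pos": [132, -147, -19], "spin": -32},
  {"grip": 0, "delta_pos": [165, -184, -19], "spin": -40},
  {"grip": 0, "delta_pos": [198, -220, -19], "spin": -48},
  {"grip": 0, "delta_pos": [231, -257, -19], "spin": -56},
  {"grip": 0, "delta_pos": [264, -294, -19], "spin": -64},
])

```text
time_s: 2.4
eef_pos: [0.392, -0.2055, 0.2507]
orientation: [0.001, 0.708, 0.706, 0.0]
force: [0.8, -0.3, 0.3]
finger_gap: 0.0857
```

```bash
python3 -c "
from h import *
go(.5235,.239,.25,166.4)"
```

```text
t 2.4 tcp [ 0.392  -0.2055  0.2507] yaw 89.85 tilt 0.08 F [ 0.77 -0.3   0.32] gap 0.0857 q7 0.4
delta mm [4.449e+02 1.303e+02 4.000e-01] spin -76.55
```

Request:
carry_out([
  {"grip": 0, "delta_pos": [46, 14, 0], "spin": -8},
  {"grip": 0, "delta_pos": [92, 27, 0], "spin": -16},
  {"grip": 0, "delta_pos": [138, 40, 0], "spin": -24},
  {"grip": 0, "delta_pos": [184, 54, 0], "spin": -32},
  {"grip": 0, "delta_pos": [230, 67, 0], "spin": -40},
  {"grip": 0, "delta_pos": [276, 81, 0], "spin": -48},
  {"grip": 0, "delta_pos": [322, 94, 0], "spin": -56},
  {"grip": 0, "delta_pos": [368, 108, 0], "spin": -64},
])

```text
time_s: 3.2
eef_pos: [0.5014, 0.1638, 0.2509]
orientation: [0.001, 0.224, 0.975, -0.0]
force: [1.7, -0.4, 0.4]
finger_gap: 0.0854
```

```bash
python3 -c "
from h import *
go(.5235,.239,.25,166.4)"
```

```text
t 3.2 tcp [0.5014 0.1638 0.2509] yaw 154.15 tilt 0.15 F [ 1.71 -0.4   0.37] gap 0.0854 q7 0.6
delta mm [12.9 77.3  0.9] spin -12.25
```

Request:
carry_out([
  {"grip": 0, "delta_pos": [6, 39, 0], "spin": -6},
  {"grip": 0, "delta_pos": [13, 77, 0], "spin": -12.2},
  {"grip": 0, "delta_pos": [13, 77, 0], "spin": -12.2},
  {"grip": 0, "delta_pos": [13, 77, 0], "spin": -12.2},
])

```text
time_s: 3.6
eef_pos: [0.5229, 0.2398, 0.2507]
orientation: [0.001, 0.118, 0.993, -0.0]
force: [-0.4, -0.4, 0.5]
finger_gap: 0.0857
```

```bash
python3 -c "
from h import *
go(.5235,.239,.25,166.4)
p=manip.snapshot('wrist'); np.save('w1.npy',p,allow_pickle=True); cv2.imwrite('pics/w1.png',p['frame'][:,:,::-1])
f=np.load('fit.npz'); from fit import tr
z=.132
print(proj(p,tr(f['sup'],[[.04,.025,z],[.04,-.025,z],[-.04,-.025,z],[-.04,.025,z]])).round(0).tolist())
print(proj(p,tr(f['lid'],[[-.14,.045,.143],[-.14,-.045,.143],[-.0105,.09,.098],[-.0105,-.09,.098]])).round(0).tolist())
"
```

```text
t 3.6 tcp [0.5229 0.2398 0.2507] yaw 166.44 tilt 0.1 F [-0.43 -0.45  0.48] gap 0.0857 q7 0.64
delta mm [-0.8 -0.6  0.7] spin 0.04
[[357.0, 283.0], [287.0, 283.0], [284.0, 170.0], [360.0, 171.0]]
[[347.0, 126.0], [200.0, 127.0], [397.0, 290.0], [176.0, 290.0]]
```

View pics/w1.png

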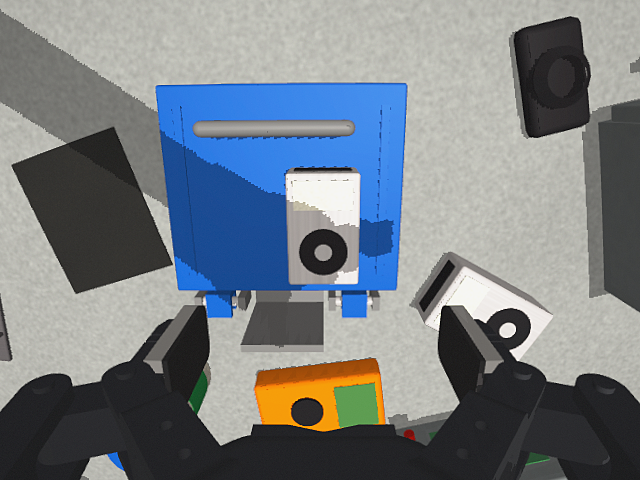

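Request:
carry_out([
  {"grip": 0, "delta_pos": [0, 0, 40]},
  {"grip": 0, "delta_pos": [0, 0, 80]},
  {"grip": 0, "delta_pos": [0, 0, 115]},
  {"grip": 0, "delta_pos": [0, 0, 135]},
  {"grip": 0, "delta_pos": [0, 0, 144]},
  {"grip": 0, "delta_pos": [0, 0, 144]},
], newtons=40)

```text
schema error: expected keys grip, delta_pos, spin
```

Request:
carry_out([
  {"grip": 60, "delta_pos": [0, 0, 0]},
  {"grip": 110, "delta_pos": [0, 0, 0]},
  {"grip": 150, "delta_pos": [0, 0, 0]},
  {"grip": 150, "delta_pos": [0, 0, 0]},
  {"grip": 150, "delta_pos": [0, 0, 0]},
  {"grip": 150, "delta_pos": [0, 0, 0]},
])

```text
schema error: expected keys grip, delta_pos, spin
```

```bash
python3 -c "
from h import *
go(.4865,.001,.22,184)
p=manip.snapshot('wrist'); cv2.imwrite('pics/w2.png',p['frame'][:,:,::-1])
"
```

```text
t 3.65 tcp [0.5232 0.238  0.2505] yaw 166.3 tilt 0.17 F [ 0.08 -0.24  0.14] gap 0.0858 q7 0.64
delta mm [ -20.4 -238.9   31. ] spin -17.7
```

View pics/w2.png

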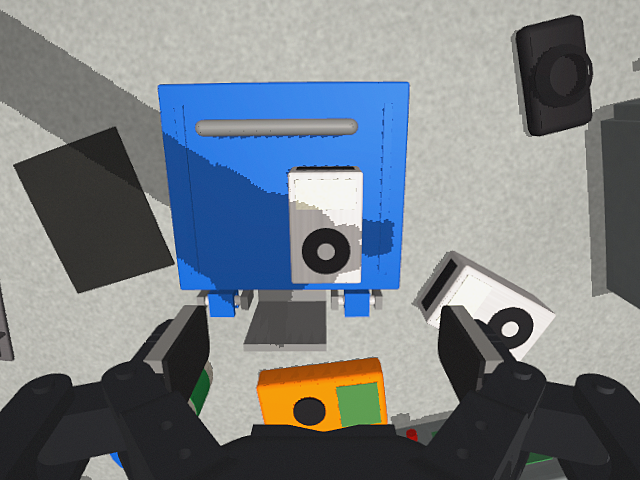

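Spin is required in each row; the scene is unchanged. The supply is still at about (326,225) px and the bar at (277,127).

Request:
carry_out([
  {"grip": 0, "delta_pos": [0, 0, 40], "spin": 0},
  {"grip": 0, "delta_pos": [0, 0, 80], "spin": 0},
  {"grip": 0, "delta_pos": [0, 0, 115], "spin": 0},
  {"grip": 0, "delta_pos": [0, 0, 135], "spin": 0},
  {"grip": 0, "delta_pos": [0, 0, 144], "spin": 0},
  {"grip": 0, "delta_pos": [0, 0, 144], "spin": 0},
], newtons=40)

```text
time_s: 4.3
eef_pos: [0.5232, 0.2343, 0.1055]
orientation: [0.0, 0.121, 0.993, -0.003]
force: [0.1, -0.3, 0.8]
finger_gap: 0.0854
```

```bash
python3 -c "
from h import *
go(.5231,.239,.105,166.4)
"
```

```text
t 4.3 tcp [0.5232 0.2343 0.1055] yaw 166.06 tilt 0.29 F [ 0.08 -0.3   0.79] gap 0.0854 q7 0.53
delta mm [1.3 4.6 0.5] spin -0.34
```

Request:
carry_out([
  {"grip": 0, "delta_pos": [1, 4.5, 0.5], "spin": 0},
  {"grip": 0, "delta_pos": [1, 4.5, 0.5], "spin": 0},
  {"grip": 60, "delta_pos": [1, 4.5, 0.5], "spin": 0},
  {"grip": 110, "delta_pos": [1, 4.5, 0.5], "spin": 0},
  {"grip": 160, "delta_pos": [1, 4.5, 0.5], "spin": 0},
  {"grip": 160, "delta_pos": [1, 4.5, 0.5], "spin": 0},
  {"grip": 160, "delta_pos": [1, 4.5, 0.5], "spin": 0},
  {"grip": 160, "delta_pos": [1, 4.5, 0.5], "spin": 0},
])

```text
time_s: 5.1
eef_pos: [0.5241, 0.2394, 0.1059]
orientation: [0.001, 0.121, 0.993, -0.002]
force: [-0.0, 0.0, 5.0]
finger_gap: 0.0495
```

```bash
python3 -c "
from h import *
go(.4865,.001,.2,184)
p=manip.snapshot('wrist'); cv2.imwrite('pics/w3.png',p['frame'][:,:,::-1])
"
```

```text
t 5.1 tcp [0.5241 0.2394 0.1059] yaw 166.07 tilt 0.27 F [-0.01  0.03  5.01] gap 0.0495 q7 0.52
delta mm [ -21.2 -240.8  -93.1] spin -17.93
```

View pics/w3.png

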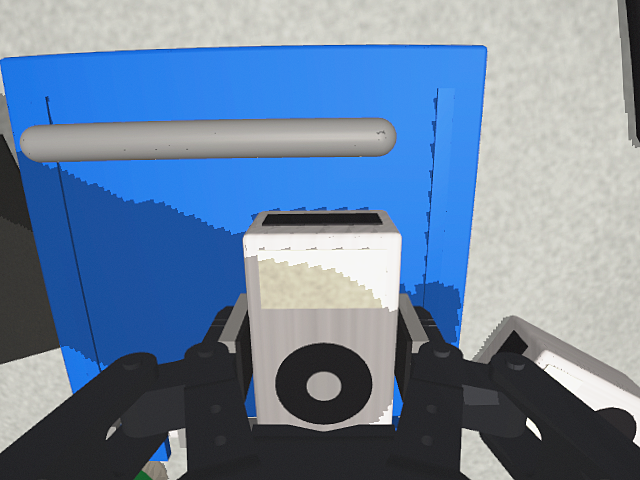

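Request:
carry_out([
  {"grip": 160, "delta_pos": [0, 0, -12], "spin": 0},
  {"grip": 160, "delta_pos": [0, 0, -40], "spin": 0},
  {"grip": 160, "delta_pos": [0, 0, -70], "spin": 0},
  {"grip": 160, "delta_pos": [-2, -24, -93], "spin": -2},
  {"grip": 160, "delta_pos": [-6, -60, -93], "spin": -6},
  {"grip": 160, "delta_pos": [-10, -100, -93], "spin": -10},
  {"grip": 160, "delta_pos": [-14, -140, -93], "spin": -14},
  {"grip": 160, "delta_pos": [-18, -180, -93], "spin": -18},
])

```text
time_s: 5.95
eef_pos: [0.4961, 0.0589, 0.1987]
orientation: [-0.001, -0.037, 0.999, -0.003]
force: [1.5, -0.1, -3.8]
finger_gap: 0.0496
```

```bash
python3 -c "
from h import *
go(.4865,.001,.05,184)
"
```

```text
t 5.95 tcp [0.4961 0.0589 0.1987] yaw -175.75 tilt 0.3 F [ 1.47 -0.06 -3.83] gap 0.0496 q7 1.29
delta mm [ 13.7 -56.3 149. ] spin 0.25
```

Request:
carry_out([
  {"grip": 160, "delta_pos": [7, -28, 20], "spin": 0},
  {"grip": 160, "delta_pos": [13, -56, 50], "spin": 0},
  {"grip": 160, "delta_pos": [13.5, -56, 90], "spin": 0},
  {"grip": 160, "delta_pos": [13.5, -56, 125], "spin": 0},
  {"grip": 160, "delta_pos": [13.5, -56, 149], "spin": 0},
  {"grip": 160, "delta_pos": [13.5, -56, 165], "spin": 0},
  {"grip": 160, "delta_pos": [13.5, -56, 175], "spin": 0},
  {"grip": 160, "delta_pos": [13.5, -56, 175], "spin": 0},
])

```text
time_s: 6.75
eef_pos: [0.4857, 0.0012, 0.0231]
orientation: [-0.002, -0.037, 0.999, -0.002]
force: [0.2, 0.3, -4.0]
finger_gap: 0.0491
```

```bash
python3 -c "
from h import *
go(.4865,.001,.012,184)
p=manip.snapshot('wrist'); cv2.imwrite('pics/w4.png',p['frame'][:,:,::-1])
p=manip.snapshot('scene'); crop(p,230,160,200,150,4,'s4.png')
"
```

```text
t 6.75 tcp [0.4857 0.0012 0.0231] yaw -175.74 tilt 0.35 F [ 0.23  0.26 -4.02] gap 0.0491 q7 1.2
delta mm [-0.9 -0.2 11.1] spin 0.26
```

View pics/w4.png

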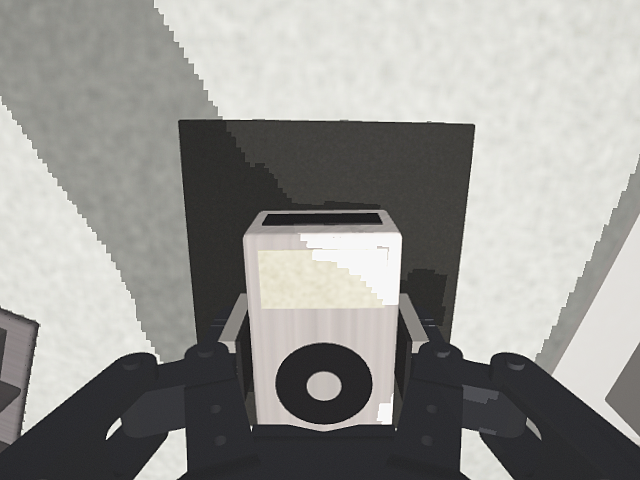

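View pics/s4.png

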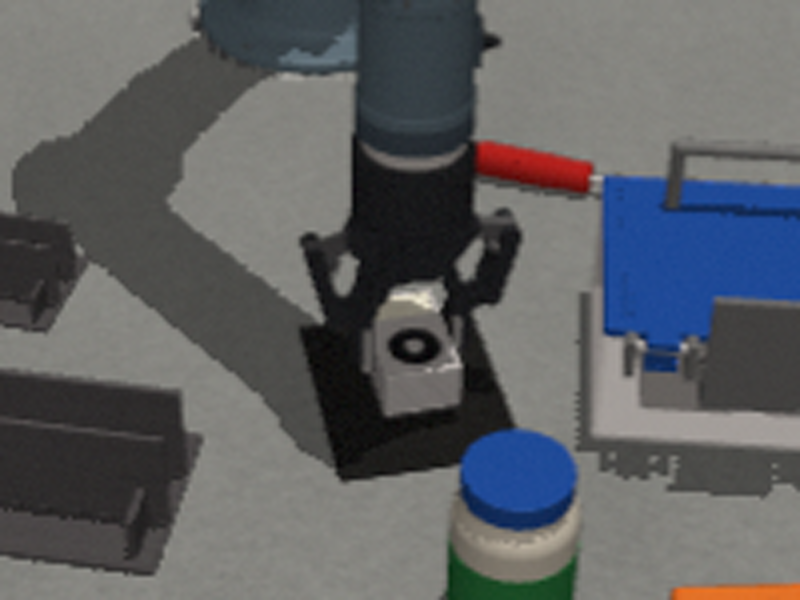

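Supply is held level over the mat. Lowering to contact.

Request:
carry_out([
  {"grip": 160, "delta_pos": [0, 0, 5], "spin": 0},
  {"grip": 160, "delta_pos": [0, 0, 9], "spin": 0},
  {"grip": 160, "delta_pos": [0, 0, 12], "spin": 0},
  {"grip": 160, "delta_pos": [0, 0, 12], "spin": 0},
])

```text
time_s: 7.25
eef_pos: [0.4872, 0.0012, 0.0126]
orientation: [-0.0, -0.037, 0.999, -0.003]
force: [0.5, -0.7, -4.3]
finger_gap: 0.0491
```

Request:
carry_out([
  {"grip": 160, "delta_pos": [0, 0, 1], "spin": 0},
  {"grip": 160, "delta_pos": [0, 0, 2.5], "spin": 0},
  {"grip": 160, "delta_pos": [0, 0, 2.5], "spin": 0},
])

```text
time_s: 7.55
eef_pos: [0.4873, 0.0012, 0.0109]
orientation: [-0.001, -0.037, 0.999, -0.003]
force: [-3.9, -0.5, 3.6]
finger_gap: 0.0492
```

Request:
carry_out([
  {"grip": 90, "delta_pos": [0, 0, 0], "spin": 0},
  {"grip": 60, "delta_pos": [0, 0, 0], "spin": 0},
  {"grip": 0, "delta_pos": [0, 0, 0], "spin": 0},
  {"grip": 0, "delta_pos": [0, 0, 0], "spin": 0},
  {"grip": 0, "delta_pos": [0, 0, 0], "spin": 0},
  {"grip": 0, "delta_pos": [0, 0, -20], "spin": 0},
  {"grip": 0, "delta_pos": [0, 0, -60], "spin": 0},
  {"grip": 0, "delta_pos": [0, 0, -105], "spin": 0},
])

```text
time_s: 8.35
eef_pos: [0.4857, 0.0019, 0.1156]
orientation: [-0.003, -0.037, 0.999, -0.003]
force: [0.2, -0.8, -0.6]
finger_gap: 0.0853
```

```bash
python3 -c "
from h import *
f=np.load('fit.npz'); from fit import tr
b=tr(f['lid'],[[-.14,0,.143]])[0]; print('bar',b)
go(b[0],b[1],.22,76.7)
p=manip.snapshot('wrist'); cv2.imwrite('pics/w5.png',p['frame'][:,:,::-1])
"
```

```text
bar [0.44942786 0.22603441 0.143     ]
t 8.35 tcp [0.4857 0.0019 0.1156] yaw -175.72 tilt 0.41 F [ 0.23 -0.76 -0.58] gap 0.0853 q7 1.32
delta mm [  20.   225.7 -105.3] spin 107.58
```

View pics/w5.png

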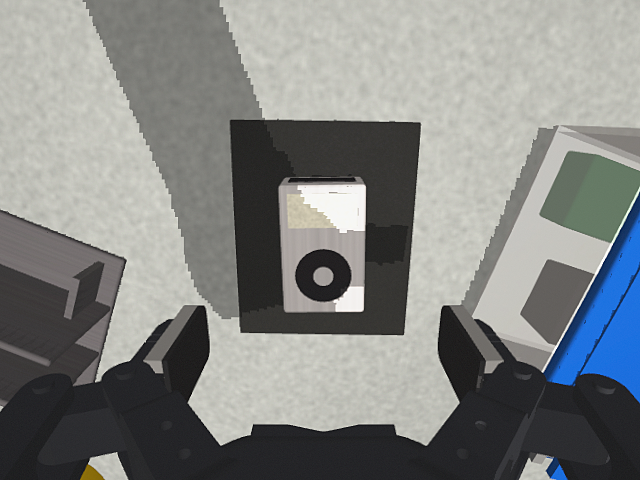

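Request:
carry_out([
  {"grip": 0, "delta_pos": [0, 0, -45], "spin": 8},
  {"grip": 0, "delta_pos": [0, 0, -90], "spin": 16},
  {"grip": 0, "delta_pos": [4, 40, -125], "spin": 24},
  {"grip": 0, "delta_pos": [8, 80, -125], "spin": 32},
  {"grip": 0, "delta_pos": [11, 120, -125], "spin": 40},
  {"grip": 0, "delta_pos": [14, 160, -125], "spin": 48},
  {"grip": 0, "delta_pos": [17, 195, -125], "spin": 56},
  {"grip": 0, "delta_pos": [20, 225, -125], "spin": 64},
])

```text
time_s: 9.2
eef_pos: [0.4539, 0.2264, 0.2466]
orientation: [0.006, 0.489, 0.872, -0.001]
force: [-0.1, 0.1, 0.5]
finger_gap: 0.0853
```

```bash
python3 -c "
from h import *
go(.4494,.226,.24,76.7)
"
```

```text
t 9.2 tcp [0.4539 0.2264 0.2466] yaw 121.5 tilt 0.72 F [-0.14  0.11  0.51] gap 0.0853 q7 -0.12
delta mm [ 2.1 -4.   6.5] spin 44.8
```

Request:
carry_out([
  {"grip": 0, "delta_pos": [2, -4, 0], "spin": 8},
  {"grip": 0, "delta_pos": [2, -4, 0], "spin": 16},
  {"grip": 0, "delta_pos": [2, -4, 0], "spin": 24},
  {"grip": 0, "delta_pos": [2, -4, 0], "spin": 32},
  {"grip": 0, "delta_pos": [2, -4, 0], "spin": 40},
  {"grip": 0, "delta_pos": [2, -4, 0], "spin": 44.8},
  {"grip": 0, "delta_pos": [2, -4, 0], "spin": 44.8},
  {"grip": 0, "delta_pos": [2, -4, 0], "spin": 44.8},
])

```text
time_s: 10.0
eef_pos: [0.4493, 0.226, 0.2463]
orientation: [0.006, 0.784, 0.621, 0.002]
force: [-0.1, 0.8, -0.6]
finger_gap: 0.0856
```

```bash
python3 -c "
from h import *
go(.4494,.226,.124,76.7)
p=manip.snapshot('wrist'); cv2.imwrite('pics/w6.png',p['frame'][:,:,::-1])
f=np.load('fit.npz'); from fit import tr
print(proj(p,tr(f['lid'],[[-.14,.045,.143],[-.14,-.045,.143],[-.0105,.09,.098],[-.0105,-.09,.098],[-.17,.09,.098],[-.17,-.09,.098]])).round(0).tolist())
"
```

```text
t 10.0 tcp [0.4493 0.226  0.2463] yaw 76.82 tilt 0.72 F [-0.09  0.82 -0.55] gap 0.0856 q7 -0.88
delta mm [  0.6  -1.3 122.3] spin 0.12
[[320.0, 166.0], [320.0, 299.0], [503.0, 96.0], [475.0, 323.0], [277.0, 93.0], [283.0, 325.0]]
```

View pics/w6.png

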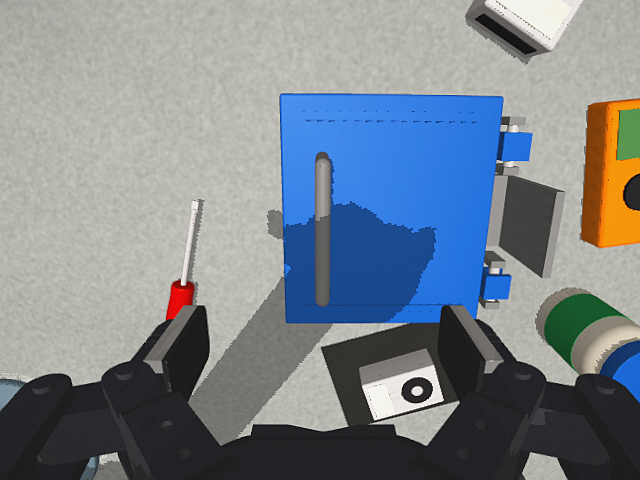

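Request:
carry_out([
  {"grip": 0, "delta_pos": [0, 1, 40], "spin": 0},
  {"grip": 0, "delta_pos": [0, 1, 80], "spin": 0},
  {"grip": 0, "delta_pos": [0, 1, 105], "spin": 0},
  {"grip": 0, "delta_pos": [0, 1, 120], "spin": 0},
  {"grip": 0, "delta_pos": [0, 1, 120], "spin": 0},
  {"grip": 0, "delta_pos": [0, 1, 120], "spin": 0},
], newtons=25)

```text
time_s: 10.65
eef_pos: [0.4522, 0.2255, 0.1272]
orientation: [0.006, 0.784, 0.621, 0.002]
force: [0.7, 0.5, 0.8]
finger_gap: 0.0853
```

```bash
python3 -c "
from h import *
go(.4508,.2257,.126,76.7)
p=manip.snapshot('wrist'); cv2.imwrite('pics/w7.png',p['frame'][:,:,::-1])
"
```

```text
t 10.65 tcp [0.4522 0.2255 0.1272] yaw 76.83 tilt 0.74 F [0.7  0.47 0.8 ] gap 0.0853 q7 -1.01
delta mm [-0.1 -1.4  1.2] spin 0.13
```

View pics/w7.png

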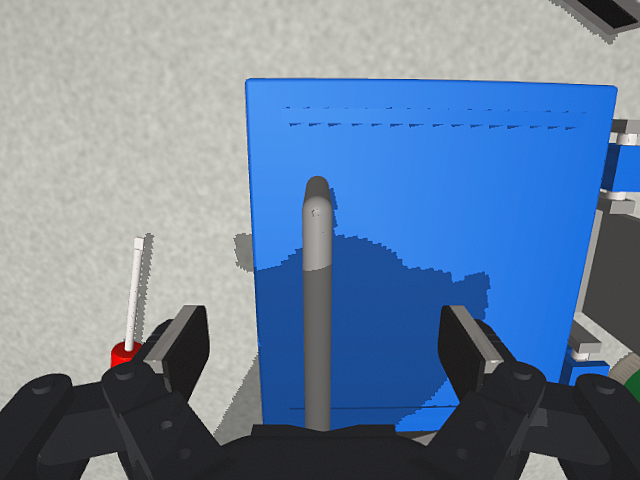

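Request:
carry_out([
  {"grip": 0, "delta_pos": [0, -2, 1], "spin": 0},
  {"grip": 100, "delta_pos": [0, -2, 1], "spin": 0},
  {"grip": 180, "delta_pos": [0, -2, 1], "spin": 0},
  {"grip": 240, "delta_pos": [0, -2, 1], "spin": 0},
  {"grip": 240, "delta_pos": [0, -2, 1], "spin": 0},
  {"grip": 240, "delta_pos": [0, -2, 1], "spin": 0},
  {"grip": 240, "delta_pos": [0, -2, 1], "spin": 0},
  {"grip": 240, "delta_pos": [0, -2, 1], "spin": 0},
])

```text
time_s: 11.5
eef_pos: [0.4508, 0.2262, 0.1269]
orientation: [0.006, 0.784, 0.621, 0.003]
force: [-0.1, 0.3, 1.1]
finger_gap: 0.0089
```

```bash
python3 -c "
from h import *
go(.4508,.2257,.126,76.7)
p=manip.snapshot('wrist'); cv2.imwrite('pics/w8.png',p['frame'][:,:,::-1])
"
```

```text
t 11.5 tcp [0.4508 0.2262 0.1269] yaw 76.81 tilt 0.8 F [-0.09  0.29  1.07] gap 0.0089 q7 -1.02
delta mm [-0.5  0.1  0.9] spin 0.11
```

View pics/w8.png

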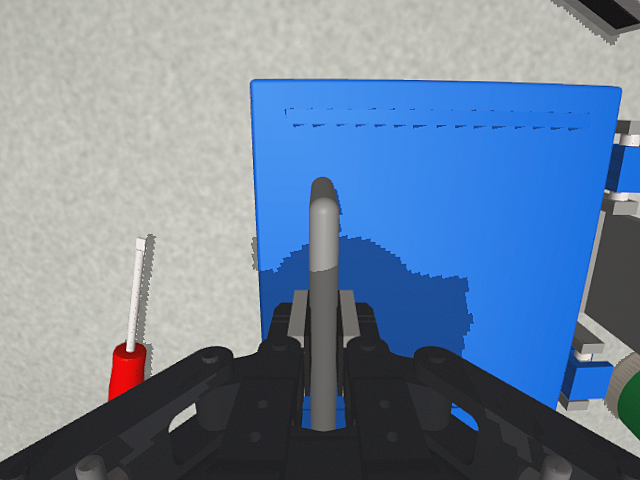

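Request:
carry_out([
  {"grip": 240, "delta_pos": [0, 5.9, -14.4], "spin": 0},
  {"grip": 240, "delta_pos": [0, 13.2, -28], "spin": 0},
  {"grip": 240, "delta_pos": [0, 22, -40.9], "spin": 0},
  {"grip": 240, "delta_pos": [0, 32, -52.7], "spin": 0},
  {"grip": 240, "delta_pos": [0, 43.3, -63.4], "spin": 0},
  {"grip": 240, "delta_pos": [0, 55.5, -72.9], "spin": 0},
  {"grip": 240, "delta_pos": [0, 68.7, -81.1], "spin": 0},
  {"grip": 240, "delta_pos": [0, 68.7, -81.1], "spin": 0},
])

```text
time_s: 12.35
eef_pos: [0.5192, 0.2104, 0.2112]
orientation: [0.007, 0.784, 0.62, 0.004]
force: [-3.3, -2.0, 3.2]
finger_gap: 0.0087
```

```bash
python3 -c "
from h import *
c=.4508+.1177*np.cos(np.radians(-13.2)); s=.2262+.1177*np.sin(np.radians(-13.2))
go(c,s,.1269+.0967,76.8)
p=manip.snapshot('wrist'); cv2.imwrite('pics/w9.png',p['frame'][:,:,::-1])
p=manip.snapshot('scene'); crop(p,340,120,150,130,4.6,'s9.png')
"
```

```text
t 12.35 tcp [0.5192 0.2104 0.2112] yaw 76.65 tilt 0.9 F [-3.29 -1.96  3.19] gap 0.0087 q7 -0.89
delta mm [ -0.1  47.7 -11.6] spin -0.15
```

View pics/w9.png

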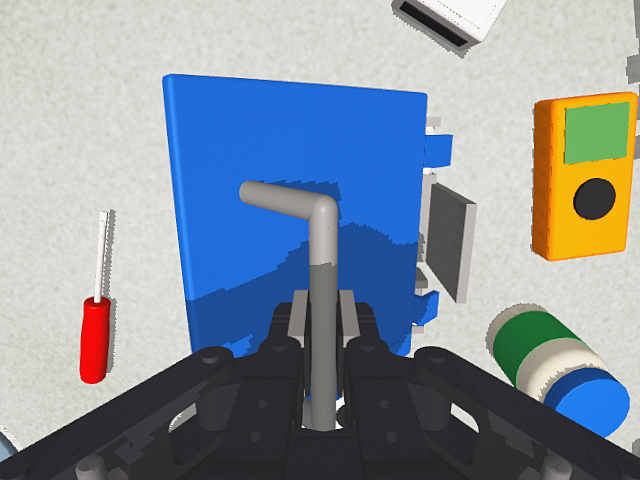

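View pics/s9.png

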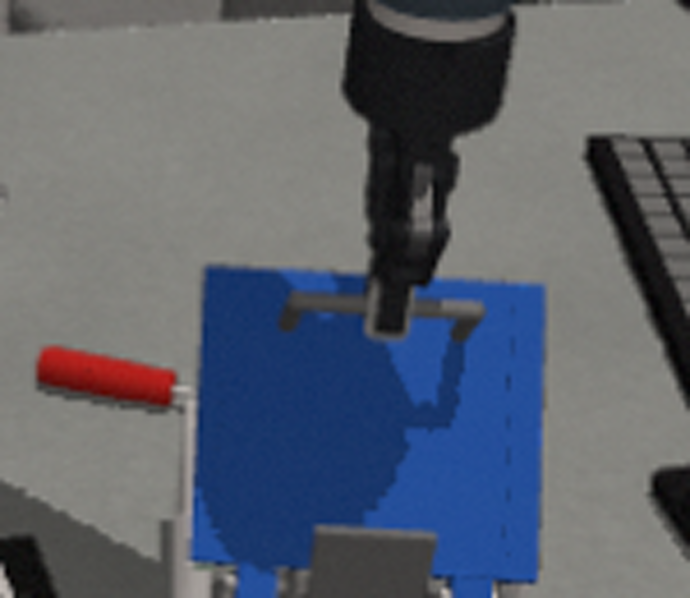

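Request:
carry_out([
  {"grip": 240, "delta_pos": [0, 17.6, -7.7], "spin": 0},
  {"grip": 240, "delta_pos": [0, 35, -12.8], "spin": 0},
  {"grip": 240, "delta_pos": [0, 52.8, -15.7], "spin": 0},
  {"grip": 240, "delta_pos": [0, 70.8, -16.4], "spin": 0},
  {"grip": 240, "delta_pos": [0, 88.9, -14.9], "spin": 0},
  {"grip": 240, "delta_pos": [0, 104, -12], "spin": 0},
  {"grip": 240, "delta_pos": [0, 114, -9], "spin": 0},
  {"grip": 240, "delta_pos": [0, 114, -9], "spin": 0},
])

```text
time_s: 13.25
eef_pos: [0.6289, 0.1848, 0.2201]
orientation: [0.006, 0.784, 0.621, 0.004]
force: [-1.1, 0.1, 3.5]
finger_gap: 0.0088
```

```bash
python3 -c "
from h import *
go(.4508,.2262,.1269,76.8)
p=manip.snapshot('wrist'); cv2.imwrite('pics/w10.png',p['frame'][:,:,::-1])
p=manip.snapshot('scene'); np.save('sc10.npy',p,allow_pickle=True);crop(p,340,100,150,150,4,'s10.png')
p=manip.snapshot('top'); np.save('tp10.npy',p,allow_pickle=True);crop(p,160,160,150,130,4.6,'t10.png')
"
```

```text
t 13.25 tcp [0.6289 0.1848 0.2201] yaw 76.72 tilt 0.84 F [-1.1   0.12  3.55] gap 0.0088 q7 -0.81
delta mm [  -0.4 -184.2   90.5] spin -0.08
```

View pics/w10.png

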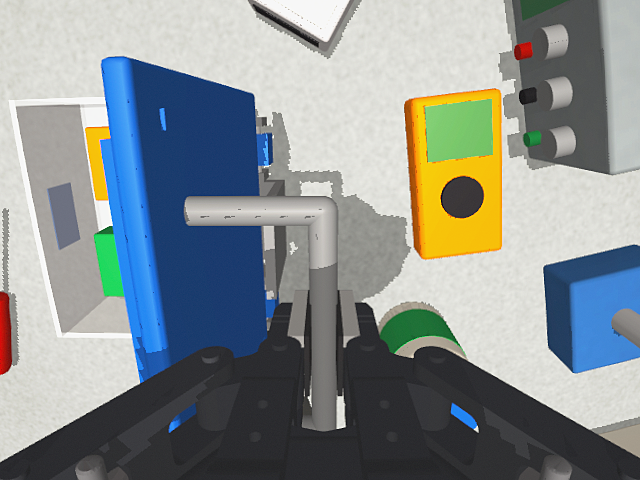

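View pics/s10.png

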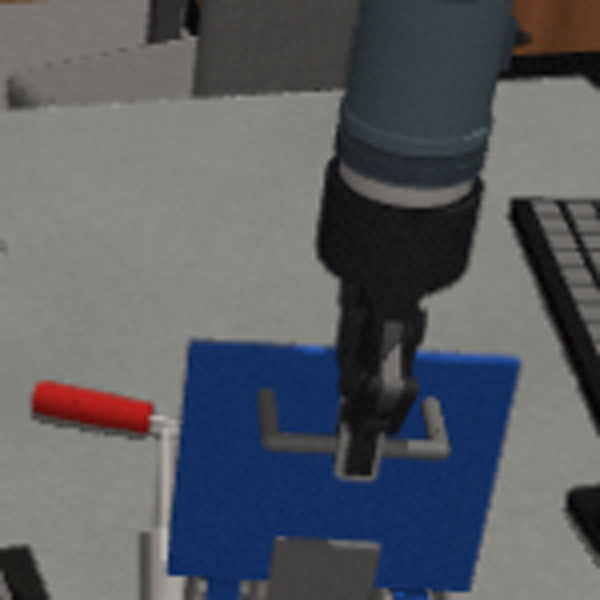

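View pics/t10.png

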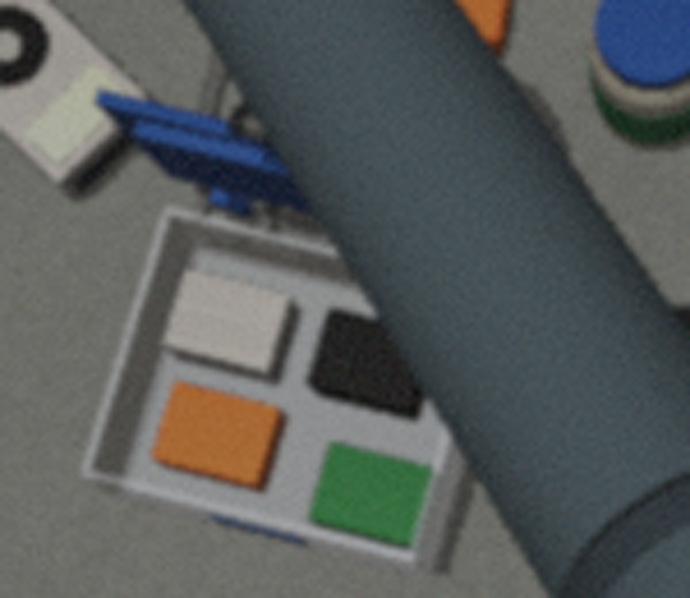

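Request:
carry_out([
  {"grip": 255, "delta_pos": [0, 0, 0], "spin": 0},
  {"grip": 255, "delta_pos": [0, 0, 0], "spin": 0},
  {"grip": 255, "delta_pos": [0, 0, 0], "spin": 0},
  {"grip": 255, "delta_pos": [0, 0, 0], "spin": 0},
  {"grip": 255, "delta_pos": [0, 0, -3], "spin": 0},
  {"grip": 255, "delta_pos": [0, 0, -8], "spin": 0},
  {"grip": 255, "delta_pos": [0, 0.2, -14], "spin": 0},
  {"grip": 255, "delta_pos": [0, 0.2, -14], "spin": 0},
], newtons=120)

```text
time_s: 14.2
eef_pos: [0.6265, 0.1858, 0.2348]
orientation: [0.006, 0.783, 0.621, 0.002]
force: [-2.5, 1.6, -1.9]
finger_gap: 0.0061
```

```bash
python3 -c "
from h import *
go(.6289,.1848,.2201,76.8); print(manip.sense()['wrist_torque'])
p=manip.snapshot('wrist'); cv2.imwrite('pics/w11.png',p['frame'][:,:,::-1])
p=manip.snapshot('scene'); np.save('sc11.npy',p,allow_pickle=True);crop(p,340,100,150,150,4,'s11.png')
"
```

```text
t 14.2 tcp [0.6265 0.1858 0.2348] yaw 76.85 tilt 0.74 F [-2.53  1.61 -1.9 ] gap 0.0061 q7 -0.81
delta mm [-0.4  2.4 14.7] spin 0.05
[ 0.1674      0.57620492 -0.0625592 ]
```

View pics/w11.png

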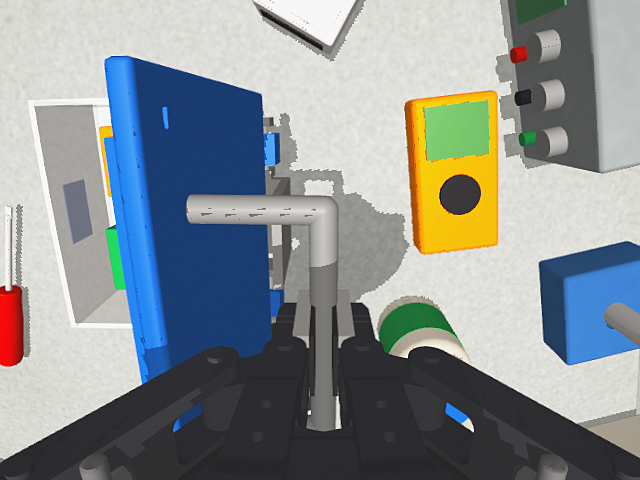

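View pics/s11.png

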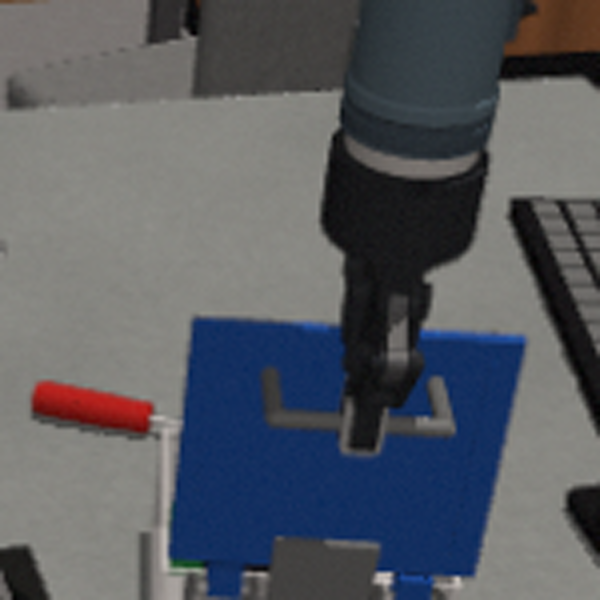

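Request:
carry_out([
  {"grip": 255, "delta_pos": [0, 1, -8], "spin": 0},
  {"grip": 255, "delta_pos": [0, 2, -20], "spin": 0},
  {"grip": 255, "delta_pos": [0, 2, -35], "spin": 0},
  {"grip": 255, "delta_pos": [0, 2, -50], "spin": 0},
  {"grip": 255, "delta_pos": [0, 2, -62], "spin": 0},
  {"grip": 255, "delta_pos": [0, 2, -68], "spin": 0},
  {"grip": 255, "delta_pos": [0, 2, -68], "spin": 0},
  {"grip": 255, "delta_pos": [0, 2, -68], "spin": 0},
])

```text
time_s: 15.1
eef_pos: [0.6277, 0.1855, 0.3024]
orientation: [0.006, 0.783, 0.621, 0.002]
force: [0.3, 0.5, -2.1]
finger_gap: 0.0058
```

```bash
python3 -c "
from h import *
go(.6289,.1848,.2201,76.8); print(manip.sense()['wrist_torque'])
p=manip.snapshot('wrist'); np.save('w12.npy',p,allow_pickle=True);cv2.imwrite('pics/w12.png',p['frame'][:,:,::-1])
p=manip.snapshot('scene'); np.save('sc12.npy',p,allow_pickle=True);crop(p,340,80,150,150,4,'s12.png')
"
```

```text
t 15.1 tcp [0.6277 0.1855 0.3024] yaw 76.85 tilt 0.76 F [ 0.35  0.47 -2.08] gap 0.0058 q7 -0.78
delta mm [-0.1  0.2 82.3] spin 0.05
[ 0.00442078 -0.07050942  0.04923296]
```

View pics/w12.png

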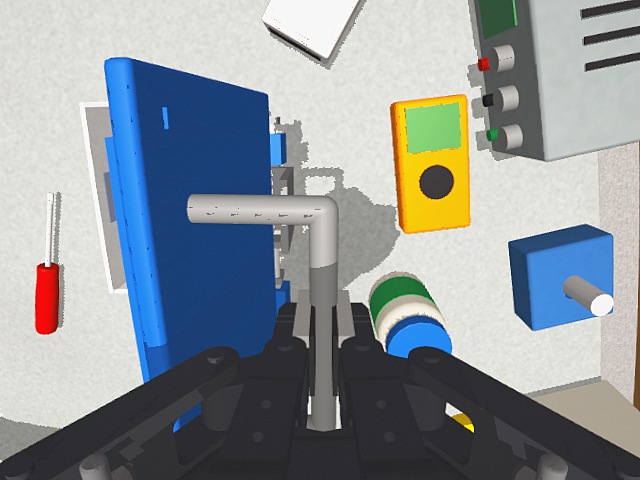

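View pics/s12.png

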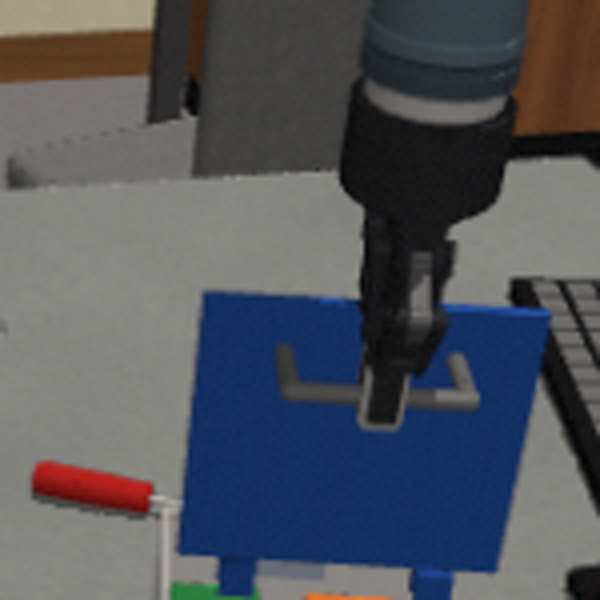

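```bash
cat > lid6.py <<'E'
from h import *
from scipy.optimize import least_squares
from scipy.spatial.transform import Rotation as Ro
def lid6(obs,x0=(.58,.2,.17,-13.3,90)):
    # params: hook pos, yaw, lift angle theta, roll
    def M(v): return Ro.from_euler('zyx',[v[3],v[4],v[5]],degrees=True)
    def f(v): return np.concatenate([(proj(P,M(v).apply(X)+v[:3])-px).ravel() for P,px,X in obs])
    r=least_squares(f,list(x0)+[0],x_scale=[.01,.01,.01,1,1,1],loss="soft_l1"); 
    print("hooks",r.x[:3].round(4),"yaw,theta,roll",r.x[3:].round(2),"rms",np.sqrt(np.mean(f(r.x)**2)).round(2)); return r.x
O=lambda x,y,z=.004:[x,y,z]
E
python3 - <<'E'
from lid6 import *
S=np.load('sc12.npy',allow_pickle=True).item(); W=np.load('w12.npy',allow_pickle=True).item()
s=(np.array([(203,292),(550,314),(180,553),(497,572)])+.5)/4-.5+[340,80]
X=np.array([O(-.17,-.09),O(-.17,.09),O(-.0105,-.09),O(-.0105,.09)])
w=np.array([(131,61),(268,94),(187,208)],float)
Xw=np.array([O(-.17,.09),O(-.0105,.09)])
v=lid6([(S,s,X)]); v=lid6([(W,w[:2],Xw),(S,s,X)])
v=lid6([(W,w[:2],Xw),(S,s,X)],(.58,.19,.17,-13,80))
E
```

```text
hooks [0.5824 0.1983 0.1644] yaw,theta,roll [-67.64  74.38  67.2 ] rms 0.19
hooks [0.5916 0.1922 0.1718] yaw,theta,roll [-70.42  75.03  69.97] rms 0.56
hooks [0.5916 0.1922 0.1718] yaw,theta,roll [-70.42  75.03  69.97] rms 0.56
```

```bash
sed -i "s/'zyx',\[v\[3\],v\[4\],v\[5\]\]/'ZXY',[v[3],v[5],v[4]]/" lid6.py
python3 - <<'E'
from lid6 import *
S=np.load('sc12.npy',allow_pickle=True).item(); W=np.load('w12.npy',allow_pickle=True).item()
s=(np.array([(203,292),(550,314),(180,553),(497,572)])+.5)/4-.5+[340,80]
X=np.array([O(-.17,-.09),O(-.17,.09),O(-.0105,-.09),O(-.0105,.09)])
w=np.array([(131,61),(268,94),(187,208)],float)
Xw=np.array([O(-.17,.09),O(-.0105,.09)])
v=lid6([(S,s,X)]); v=lid6([(W,w[:2],Xw),(S,s,X)])
R=Ro.from_euler('ZXY',[v[3],v[5],v[4]],degrees=True); print('bar',R.apply([-.14,0,.049])+v[:3], 'bar axis',R.apply([0,1,0]))
E
```

```text
hooks [0.5824 0.1983 0.1644] yaw,theta,roll [-14.42  84.01   0.32] rms 0.19
hooks [0.5916 0.1922 0.1718] yaw,theta,roll [-14.08  84.93   0.18] rms 0.56
bar [0.62685152 0.18293331 0.31562072] bar axis [0.24330588 0.96994473 0.00307546]
```

```bash
python3 -c "
from h import *
go(.580,-.2417,.3024,72.9)"
```

```text
t 15.2 tcp [0.6274 0.1853 0.3015] yaw 76.84 tilt 0.71 F [ 0.39 -0.29 -1.72] gap 0.0055 q7 -0.78
delta mm [-426.6   51.     1.7] spin 3.94
```

Request:
carry_out([
  {"grip": 255, "delta_pos": [-10, 1, 0], "spin": 0},
  {"grip": 255, "delta_pos": [-30, 4, 0], "spin": 0.3},
  {"grip": 255, "delta_pos": [-60, 7, 0], "spin": 0.5},
  {"grip": 255, "delta_pos": [-92, 11, 0], "spin": 0.8},
  {"grip": 255, "delta_pos": [-124, 15, 0], "spin": 1.1},
  {"grip": 255, "delta_pos": [-156, 19, 0], "spin": 1.4},
  {"grip": 255, "delta_pos": [-185, 22, 0], "spin": 1.7},
  {"grip": 255, "delta_pos": [-205, 24, 0], "spin": 1.9},
])

```text
time_s: 16.0
eef_pos: [0.6032, -0.0244, 0.3019]
orientation: [0.006, 0.795, 0.607, 0.001]
force: [0.6, -0.3, -2.3]
finger_gap: 0.0058
```

```bash
python3 -c "
from h import *
go(.580,-.2417,.3024,72.9)
p=manip.snapshot('wrist'); cv2.imwrite('pics/w13.png',p['frame'][:,:,::-1])"
```

```text
t 16.0 tcp [ 0.6032 -0.0244  0.3019] yaw 74.69 tilt 0.71 F [ 0.61 -0.33 -2.25] gap 0.0058 q7 -0.44
delta mm [-215.7   35.     1.4] spin 1.79
```

View pics/w13.png

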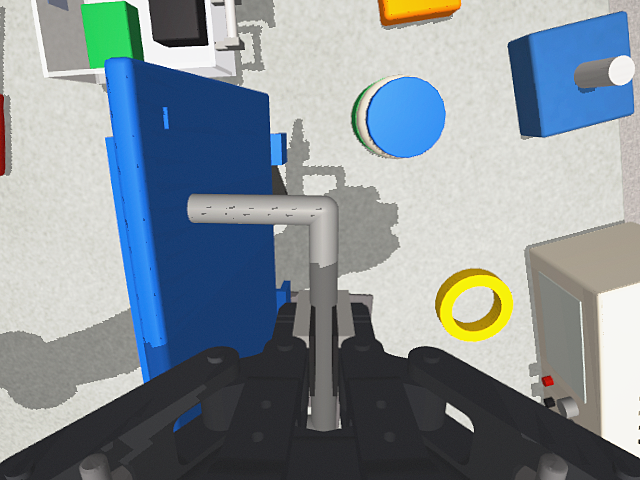

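The lid is still upright in the grip, with its hook-side corner steady at about (270,95). Continuing.

Request:
carry_out([
  {"grip": 255, "delta_pos": [-15, 2, 0], "spin": 0},
  {"grip": 255, "delta_pos": [-45, 7, 0], "spin": 0.4},
  {"grip": 255, "delta_pos": [-80, 13, 0], "spin": 0.7},
  {"grip": 255, "delta_pos": [-115, 19, 0], "spin": 1},
  {"grip": 255, "delta_pos": [-150, 25, 0], "spin": 1.3},
  {"grip": 255, "delta_pos": [-185, 31, 0], "spin": 1.6},
  {"grip": 255, "delta_pos": [-206, 34, 0], "spin": 1.8},
  {"grip": 255, "delta_pos": [-215, 35, 0], "spin": 1.8},
])

```text
time_s: 16.85
eef_pos: [0.5772, -0.2499, 0.3034]
orientation: [0.007, 0.808, 0.59, -0.002]
force: [0.4, 0.2, -2.0]
finger_gap: 0.0058
```

```bash
python3 -c "
from h import *
go(.580,-.2417,.3024,72.9)
p=manip.snapshot('wrist'); np.save('w14.npy',p,allow_pickle=True);cv2.imwrite('pics/w14.png',p['frame'][:,:,::-1])
p=manip.snapshot('scene'); np.save('sc14.npy',p,allow_pickle=True);crop(p,170,100,150,210,3.8,'s14.png')"
```

```text
t 16.85 tcp [ 0.5772 -0.2499  0.3034] yaw 72.27 tilt 0.86 F [ 0.37  0.23 -2.04] gap 0.0058 q7 -0.1
delta mm [8.7 0.2 0.9] spin -0.63
```

View pics/w14.png

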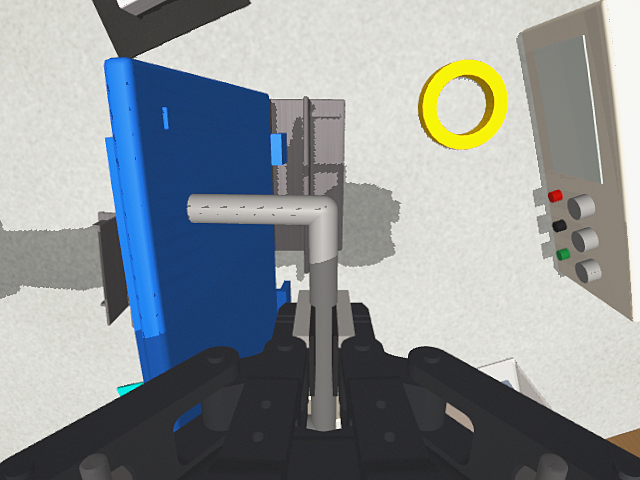

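View pics/s14.png

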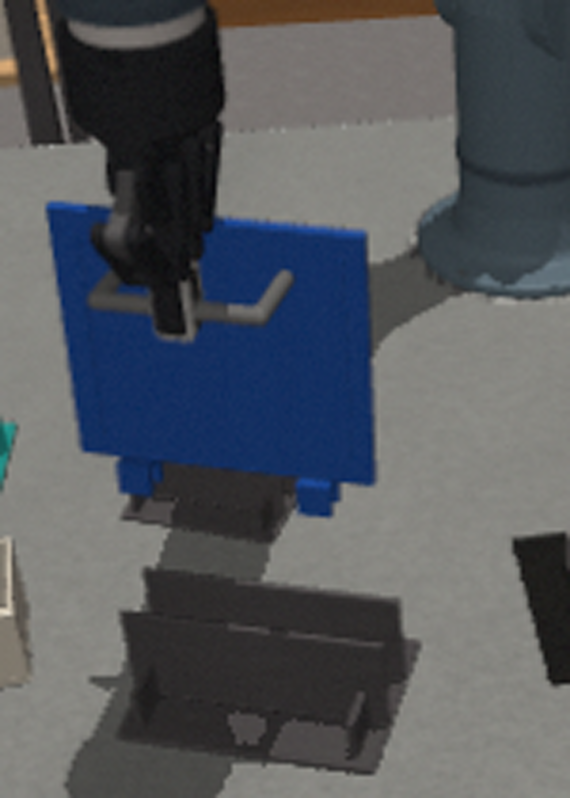

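Run:
```python
from lid6 import *
from fit import tr,un
W=np.load('w14.npy',allow_pickle=True).item();S=np.load('sc14.npy',allow_pickle=True).item()
im=W["frame"][:,:,::-1].copy()
r=[.5457,-.231,-.3037]
for x in(.018,.023):
    q=proj(W,tr(r,[[x,.085,.006],[x,.085,.076],[x,-.085,.076],[x,-.085,.006]])); print(q.round().tolist())
    cv2.polylines(im,[q.round().astype(int)],True,(0,255,0) if x<.02 else (0,0,255),1)
cv2.imwrite('pics/w14o.png',cv2.resize(im[60:320,180:420],None,fx=3,fy=2.3,interpolation=cv2.INTER_CUBIC))
s=un([(48,203),(367,234),(82,452),(376,484)],3.8,170,100)
X=np.array([O(-.17,-.09),O(-.17,.09),O(-.0105,-.09),O(-.0105,.09)])
Xw=np.array([O(-.17,.09),O(-.0105,.09)]); w=np.array([(131,61),(269,94)],float)
lid6([(S,s,X)],(.54,-.24,.17,-17,85)); lid6([(W,w,Xw),(S,s,X)],(.54,-.24,.17,-17,85))
```

```text
[[302.0, 95.0], [299.0, 92.0], [303.0, 272.0], [305.0, 249.0]]
[[307.0, 95.0], [305.0, 92.0], [308.0, 271.0], [309.0, 249.0]]
hooks [ 0.5379 -0.2396  0.17  ] yaw,theta,roll [-17.    84.15  -0.93] rms 0.12
hooks [ 0.54   -0.2405  0.171 ] yaw,theta,roll [-19.63  84.63  -0.21] rms 0.82
```

View pics/w14o.png

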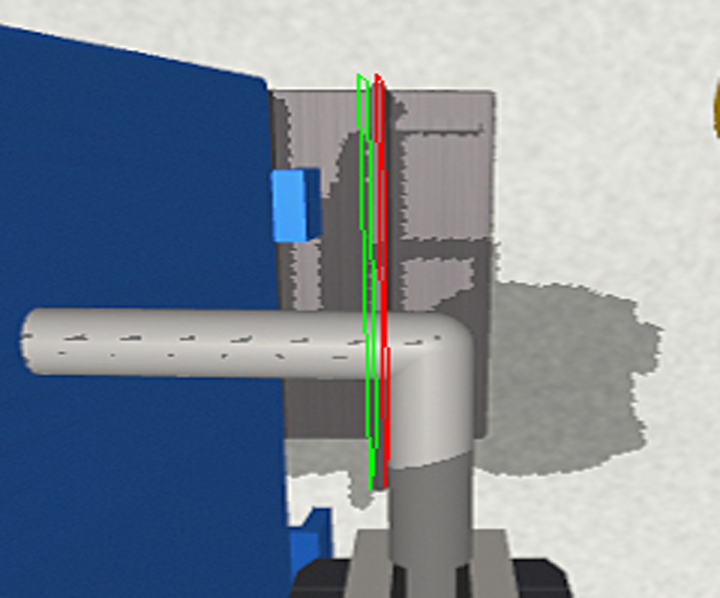

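Request:
carry_out([
  {"grip": 255, "delta_pos": [4, 1.5, 0], "spin": -0.2},
  {"grip": 255, "delta_pos": [8, 2.5, 10], "spin": -0.3},
  {"grip": 255, "delta_pos": [8, 2.5, 30], "spin": -0.3},
  {"grip": 255, "delta_pos": [8, 2.5, 50], "spin": -0.3},
  {"grip": 255, "delta_pos": [8, 2.5, 65], "spin": -0.3},
  {"grip": 255, "delta_pos": [8, 2.5, 73], "spin": -0.3},
  {"grip": 255, "delta_pos": [8, 2.5, 73], "spin": -0.3},
  {"grip": 255, "delta_pos": [8, 2.5, 73], "spin": -0.3},
])

```text
time_s: 17.75
eef_pos: [0.5838, -0.2409, 0.2312]
orientation: [0.007, 0.805, 0.593, -0.001]
force: [0.1, -0.1, -2.3]
finger_gap: 0.0062
```

```bash
python3 -c "
from h import *
xh=np.array([np.cos(-.3037),np.sin(-.3037)]); b=np.array([.547,-.232])+.0359*xh
go(b[0],b[1],.2304,72.5)
p=manip.snapshot('wrist'); np.save('w15.npy',p,allow_pickle=True);cv2.imwrite('pics/w15.png',p['frame'][:,:,::-1])
p=manip.snapshot('scene'); np.save('sc15.npy',p,allow_pickle=True);crop(p,170,130,150,180,4,'s15.png')
p=manip.snapshot('top'); np.save('tp15.npy',p,allow_pickle=True);crop(p,340,170,150,130,4,'t15.png')"
```

```text
t 17.75 tcp [ 0.5838 -0.2409  0.2312] yaw 72.75 tilt 0.83 F [ 0.14 -0.08 -2.29] gap 0.0062 q7 -0.13
delta mm [-2.5 -1.9  0.8] spin 0.25
```

View pics/w15.png

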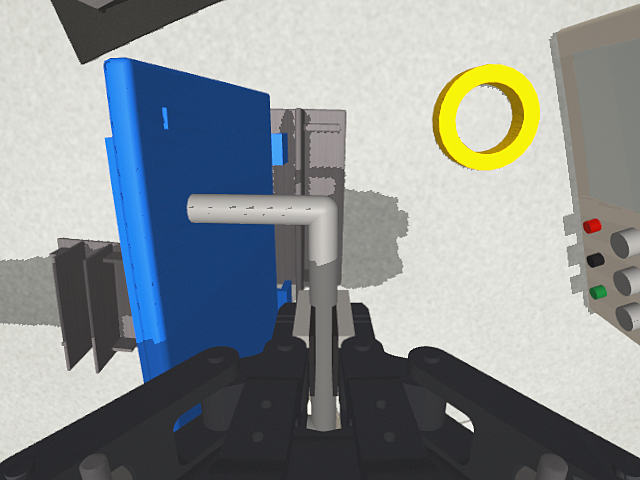

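View pics/s15.png

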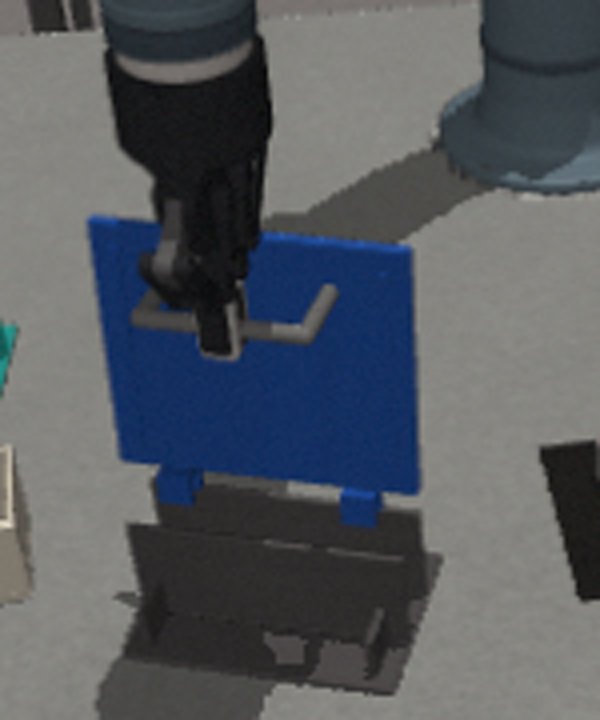

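View pics/t15.png

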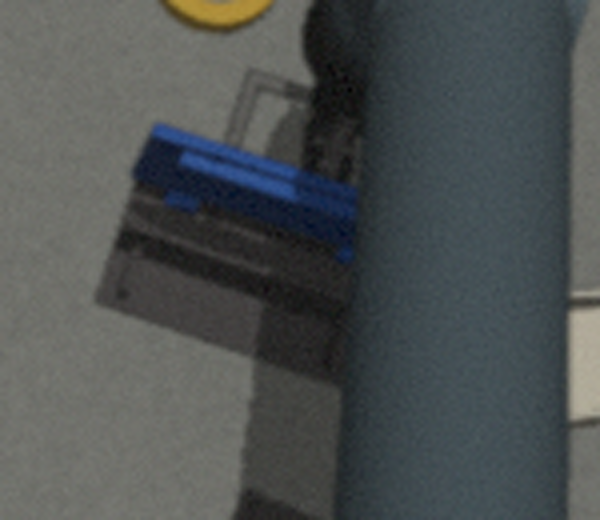

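Run:
```python
from lid6 import *
from fit import tr,un
W=np.load('w15.npy',allow_pickle=True).item();S=np.load('sc15.npy',allow_pickle=True).item()
s=un([(90,216),(413,247),(120,460),(419,494)],4,170,130)
X=np.array([O(-.17,-.09),O(-.17,.09),O(-.0105,-.09),O(-.0105,.09)])
v=lid6([(S,s,X)],(.54,-.24,.1,-17,85))
# with theta,z fixed by kinematics
from scipy.optimize import least_squares
for th in (84,85.5):
  for z in (.098,.102,.106):
    f=lambda u:(proj(S,Ro.from_euler('ZXY',[u[2],u[3],th],degrees=True).apply(X)+[u[0],u[1],z])-s).ravel()
    r=least_squares(f,[.54,-.24,-17,0],x_scale=[.01,.01,1,1]); d=r.x[:2]-[.5477,-.2309]; a=-.3037
    print(th,z,r.x.round(4),'rms',np.sqrt(np.mean(r.fun**2)).round(2),'rel rack x,y mm',(1000*np.array([d@[np.cos(a),np.sin(a)],d@[-np.sin(a),np.cos(a)]])).round(1))
# wrist: project front wall and hooks
h=np.array([.5838,-.2409])-.0359*np.array([np.cos(a),np.sin(a)])
print('kin hooks',h)
for r0 in ([.5457,-.231],[.5477,-.2309],[.5477,-.2335]):
  print(r0,proj(W,tr(r0+[a],[[.018,.085,.076],[.023,.085,.076],[.018,-.05,.076],[.023,-.05,.076]])).round(0).tolist())
R=Ro.from_euler('ZXY',[-17.3,0,84.5],degrees=True)
print(proj(W,R.apply([[.01,.065,.0105],[.01,.045,.0105],[-.17,.09,.004],[-.0105,.09,.004]])+[h[0],h[1],.102]).round().tolist())
crop(W,240,90,120,220,3.6,'w15c.png')
cv2.imwrite('pics/w15c.png',cv2.resize(W["frame"][90:310,240:370,::-1],None,fx=4,fy=2.7,interpolation=cv2.INTER_CUBIC))
```

```text
hooks [ 0.5439 -0.2319  0.0965] yaw,theta,roll [-16.46  82.9   -0.9 ] rms 0.03
84 0.098 [  0.5445  -0.2315 -16.3974  -1.0592] rms 0.24 rel rack x,y mm [-2.9 -1.5]
84 0.102 [  0.5498  -0.2308 -16.7782  -0.8989] rms 0.29 rel rack x,y mm [2.  0.7]
84 0.106 [  0.5551  -0.2302 -17.1678  -0.7345] rms 0.43 rel rack x,y mm [6.9 2.9]
85.5 0.098 [  0.5424  -0.2312 -16.0844  -1.3612] rms 0.61 rel rack x,y mm [-5.  -1.8]
85.5 0.102 [  0.5477  -0.2305 -16.4513  -1.2117] rms 0.57 rel rack x,y mm [-0.1  0.4]
85.5 0.106 [  0.553   -0.2299 -16.8272  -1.0582] rms 0.61 rel rack x,y mm [4.8 2.6]
kin hooks [ 0.54954291 -0.230164  ]
[0.5457, -0.231] [[290.0, 103.0], [297.0, 103.0], [293.0, 278.0], [300.0, 278.0]]
[0.5477, -0.2309] [[293.0, 102.0], [300.0, 102.0], [296.0, 277.0], [302.0, 277.0]]
[0.5477, -0.2335] [[294.0, 105.0], [301.0, 105.0], [297.0, 280.0], [303.0, 280.0]]
[[284.0, 129.0], [285.0, 159.0], [120.0, 52.0], [267.0, 89.0]]
```

View pics/w15c.png

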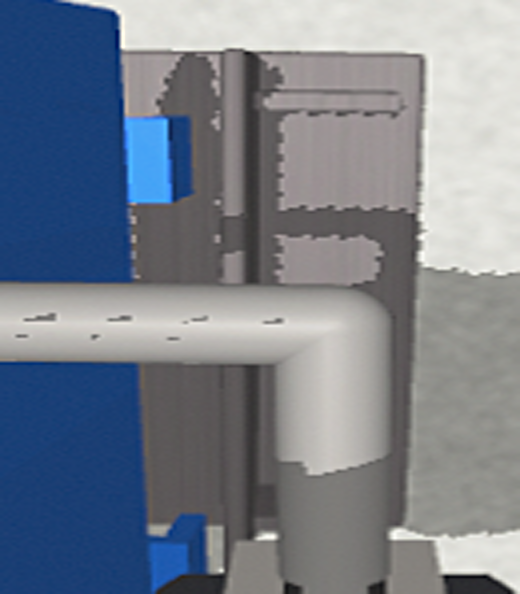

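Request:
carry_out([
  {"grip": 255, "delta_pos": [-2, -1.5, 3], "spin": 0},
  {"grip": 255, "delta_pos": [-3, -1.5, 15], "spin": 0},
  {"grip": 255, "delta_pos": [-3, -2, 30], "spin": 0},
  {"grip": 255, "delta_pos": [-3, -2, 45], "spin": 0},
  {"grip": 255, "delta_pos": [-3, -2.3, 60], "spin": 0},
  {"grip": 255, "delta_pos": [-3, -2.5, 70], "spin": 0},
  {"grip": 255, "delta_pos": [-3, -2.5, 75], "spin": 0},
  {"grip": 255, "delta_pos": [-3, -2.5, 75], "spin": 0},
])

```text
time_s: 18.7
eef_pos: [0.5809, -0.2443, 0.1557]
orientation: [0.007, 0.805, 0.593, -0.001]
force: [-0.2, -0.8, -1.7]
finger_gap: 0.0056
```

```bash
python3 -c "
from h import *
go(.583,-.243,.145,72.5); print(manip.sense()['wrist_torque'])
p=manip.snapshot('wrist'); cv2.imwrite('pics/w16.png',p['frame'][:,:,::-1])
p=manip.snapshot('scene'); np.save('sc16.npy',p,allow_pickle=True);crop(p,170,150,150,150,4,'s16.png')"
```

```text
t 18.7 tcp [ 0.5809 -0.2443  0.1557] yaw 72.72 tilt 0.81 F [-0.25 -0.78 -1.65] gap 0.0056 q7 -0.16
delta mm [ 2.   1.6 10.7] spin 0.22
[ 0.00510526 -0.06893474  0.02490237]
```

View pics/w16.png

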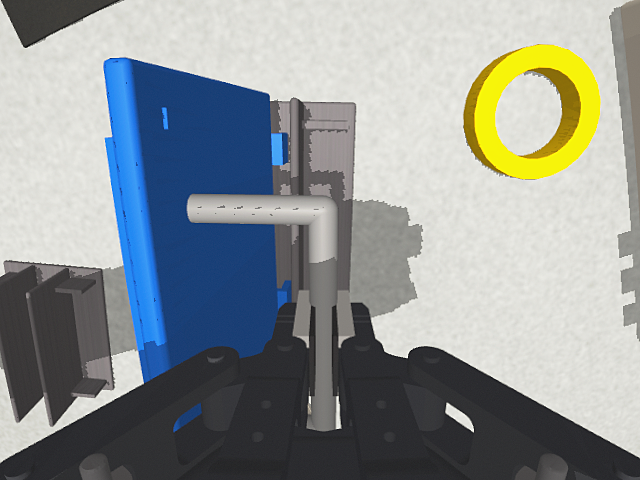

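View pics/s16.png

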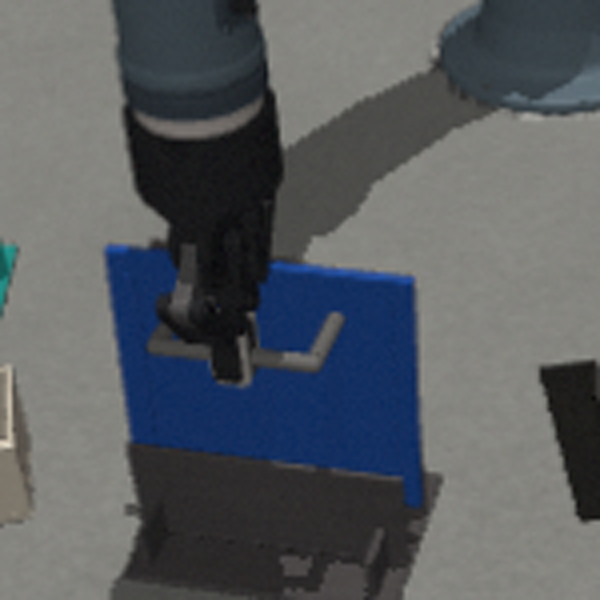

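Request:
carry_out([
  {"grip": 255, "delta_pos": [0, 0, 3], "spin": 0},
  {"grip": 255, "delta_pos": [0, 0, 6], "spin": 0},
  {"grip": 255, "delta_pos": [0, 0, 8], "spin": 0},
  {"grip": 255, "delta_pos": [0, 0, 9], "spin": 0},
])

```text
time_s: 19.2
eef_pos: [0.5819, -0.2448, 0.1483]
orientation: [0.008, 0.805, 0.593, -0.0]
force: [0.3, -0.3, -2.8]
finger_gap: 0.0055
```

Request:
carry_out([
  {"grip": 255, "delta_pos": [0, 0, 1.5], "spin": 0},
  {"grip": 255, "delta_pos": [0, 0, 3], "spin": 0},
  {"grip": 255, "delta_pos": [0, 0, 3], "spin": 0},
])

```text
time_s: 19.5
eef_pos: [0.5834, -0.2462, 0.147]
orientation: [0.01, 0.806, 0.592, 0.0]
force: [1.2, -1.2, 4.7]
finger_gap: 0.0061
```

```bash
python3 -c "
from h import *
go(.583,-.243,.145,72.5); print(manip.sense()['wrist_torque'])
p=manip.snapshot('wrist'); np.save('w17.npy',p,allow_pickle=True);cv2.imwrite('pics/w17.png',p['frame'][:,:,::-1])
p=manip.snapshot('scene'); np.save('sc17.npy',p,allow_pickle=True);crop(p,170,150,150,150,4,'s17.png')"
```

```text
t 19.5 tcp [ 0.5834 -0.2462  0.147 ] yaw 72.66 tilt 1.16 F [ 1.22 -1.17  4.72] gap 0.0061 q7 -0.17
delta mm [ 2.9 -1.4  1.9] spin 0.16
[-0.38224332 -0.05162797 -0.02380319]
```

View pics/w17.png

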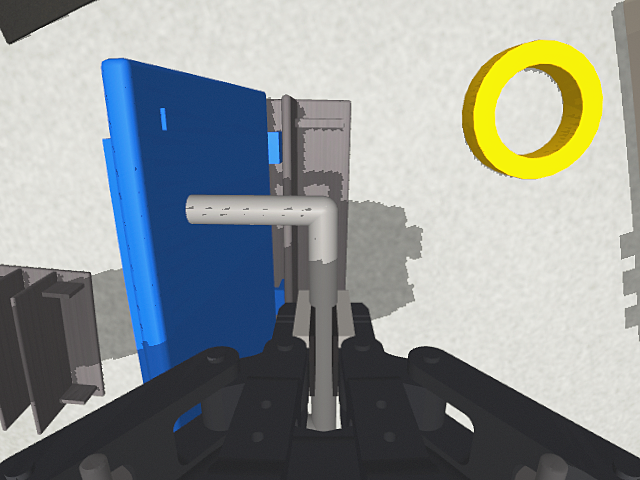

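View pics/s17.png

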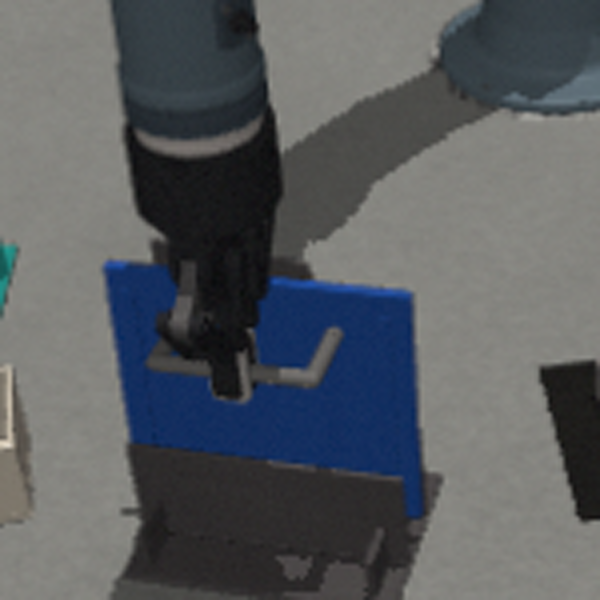

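Run:
```python
from lid6 import *
from fit import un
S=np.load('sc17.npy',allow_pickle=True).item()
s=un([(105,262),(413,293)],4,170,150)
X=np.array([O(-.17,-.09),O(-.17,.09)])
for h in([.5477,-.2309],[.5447,-.231]):
  for z in(.016,.019,.022,.026):
    R=Ro.from_euler('ZXY',[-17,0,84.5],degrees=True); print(h,z,(proj(S,R.apply(X)+h[:2]+[z] if False else R.apply(X)+[h[0],h[1],z])-s).round(1).tolist())
```

```text
[0.5477, -0.2309] 0.016 [[1.0, 0.4], [1.2, 0.2]]
[0.5477, -0.2309] 0.019 [[0.8, -0.7], [1.1, -0.8]]
[0.5477, -0.2309] 0.022 [[0.6, -1.7], [1.0, -1.9]]
[0.5477, -0.2309] 0.026 [[0.3, -3.2], [0.9, -3.3]]
[0.5447, -0.231] 0.016 [[1.1, -0.4], [1.1, -0.6]]
[0.5447, -0.231] 0.019 [[0.8, -1.5], [1.0, -1.7]]
[0.5447, -0.231] 0.022 [[0.6, -2.5], [0.9, -2.7]]
[0.5447, -0.231] 0.026 [[0.3, -3.9], [0.8, -4.2]]
```

Request:
carry_out([
  {"grip": 245, "delta_pos": [0, 0, 0.5], "spin": 0},
  {"grip": 235, "delta_pos": [0, 0, 0.5], "spin": 0},
  {"grip": 222, "delta_pos": [0, 0, 0.5], "spin": 0},
  {"grip": 210, "delta_pos": [0, 0, 0.5], "spin": 0},
  {"grip": 200, "delta_pos": [0, 0, 0.5], "spin": 0},
  {"grip": 190, "delta_pos": [0, 0, 0.5], "spin": 0},
  {"grip": 180, "delta_pos": [0, 0, 0.5], "spin": 0},
  {"grip": 170, "delta_pos": [0, 0, 0.5], "spin": 0},
], newtons=20)

```text
time_s: 20.4
eef_pos: [0.5834, -0.246, 0.1463]
orientation: [0.01, 0.805, 0.593, 0.0]
force: [-0.4, -1.0, -0.1]
finger_gap: 0.0287
```

```bash
python3 -c "
from h import *
go(.583,-.243,.145,72.5); print(manip.sense()['wrist_torque'])
p=manip.snapshot('wrist'); np.save('w18.npy',p,allow_pickle=True);cv2.imwrite('pics/w18.png',p['frame'][:,:,::-1])
p=manip.snapshot('scene'); np.save('sc18.npy',p,allow_pickle=True);crop(p,170,150,150,150,4,'s18.png')"
```

```text
t 20.4 tcp [ 0.5834 -0.246   0.1463] yaw 72.68 tilt 1.15 F [-0.41 -0.96 -0.05] gap 0.0287 q7 -0.17
delta mm [ 2.7 -1.3  1.3] spin 0.18
[0.05666064 0.03213454 0.0192946 ]
```

View pics/w18.png

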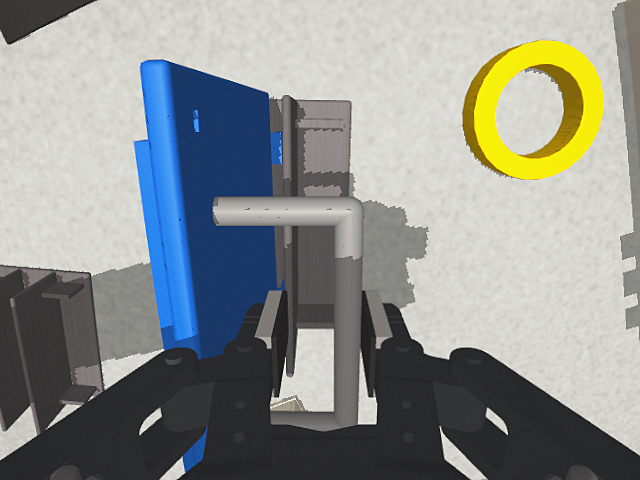

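View pics/s18.png

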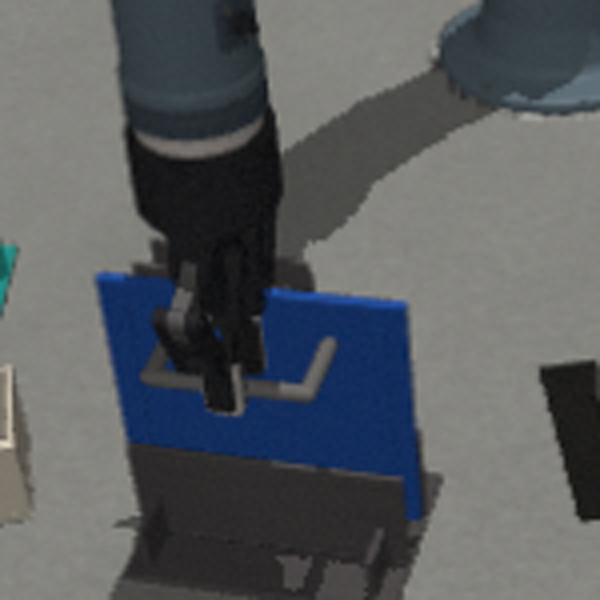

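Request:
carry_out([
  {"grip": 165, "delta_pos": [0, 2, 0], "spin": 0},
  {"grip": 158, "delta_pos": [0, 4, 0], "spin": 0},
  {"grip": 150, "delta_pos": [0, 6, 0], "spin": 0},
  {"grip": 150, "delta_pos": [0, 8, 0], "spin": 0},
  {"grip": 150, "delta_pos": [0, 8, 0], "spin": 0},
])

```text
time_s: 21.0
eef_pos: [0.5914, -0.2485, 0.1466]
orientation: [0.01, 0.806, 0.592, 0.001]
force: [-0.1, -0.5, 0.1]
finger_gap: 0.035
```

```bash
python3 -c "
from h import *
go(.583,-.243,.145,72.5)
p=manip.snapshot('wrist'); cv2.imwrite('pics/w19.png',p['frame'][:,:,::-1])"
```

```text
t 21.0 tcp [ 0.5914 -0.2485  0.1466] yaw 72.67 tilt 1.16 F [-0.11 -0.49  0.13] gap 0.035 q7 -0.17
delta mm [ 2.8 -9.7  1.4] spin 0.17
```

View pics/w19.png

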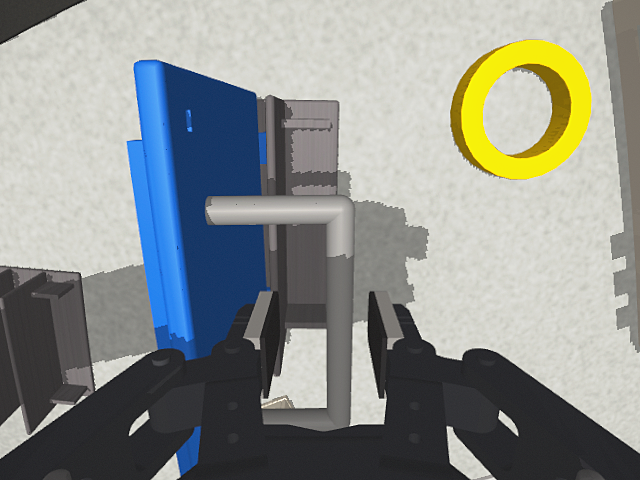

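Request:
carry_out([
  {"grip": 150, "delta_pos": [0, 0, -10], "spin": 0},
  {"grip": 150, "delta_pos": [0, 0, -30], "spin": 0},
  {"grip": 150, "delta_pos": [0, 0, -60], "spin": 0},
  {"grip": 150, "delta_pos": [0, 0, -100], "spin": 0},
  {"grip": 150, "delta_pos": [0, 0, -145], "spin": 0},
  {"grip": 150, "delta_pos": [0, 0, -170], "spin": 0},
])

```text
time_s: 21.65
eef_pos: [0.5907, -0.2458, 0.3223]
orientation: [0.013, 0.805, 0.593, 0.002]
force: [-0.3, 0.2, 1.2]
finger_gap: 0.035
```

```bash
python3 -c "
from h import *
go(.583,-.243,.145,72.5)
p=manip.snapshot('wrist'); np.save('w20.npy',p,allow_pickle=True);cv2.imwrite('pics/w20.png',p['frame'][:,:,::-1])
p=manip.snapshot('scene'); np.save('sc20.npy',p,allow_pickle=True);cv2.imwrite('pics/s20f.png',p['frame'][:,:,::-1]);crop(p,170,150,150,150,4,'s20.png')"
```

```text
t 21.65 tcp [ 0.5907 -0.2458  0.3223] yaw 72.69 tilt 1.52 F [-0.29  0.23  1.2 ] gap 0.035 q7 -0.1
delta mm [  2.4 -12.4 177. ] spin 0.19
```

View pics/w20.png

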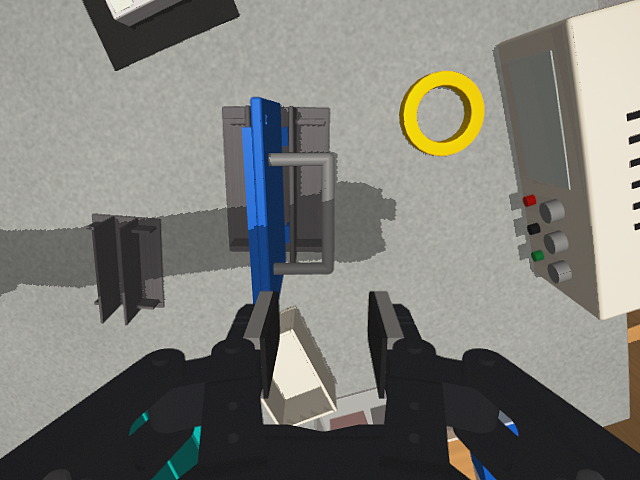

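View pics/s20.png

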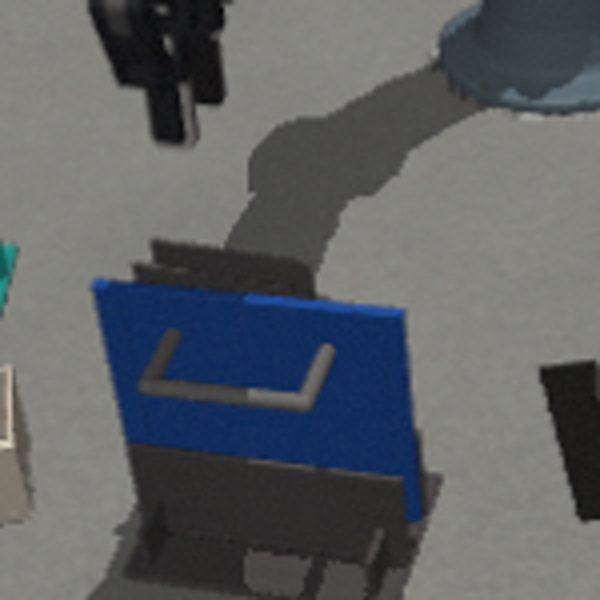

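View pics/s20f.png

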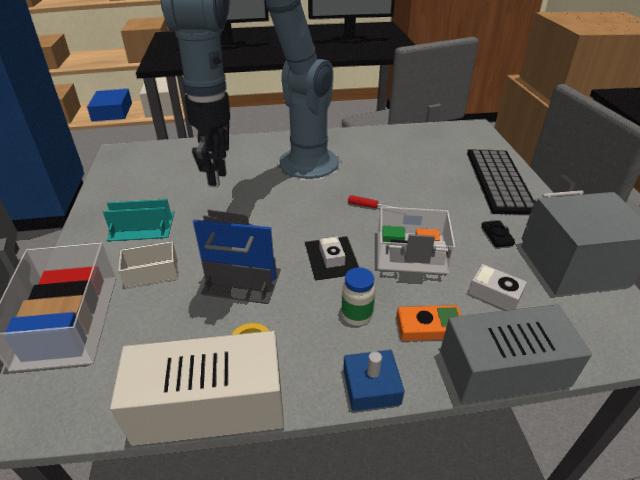

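Run:
```python
from lid6 import *
from fit import un
S=manip.snapshot('scene');W=manip.snapshot('wrist')
D=np.abs(S['frame'].astype(int)-np.load('sc20.npy',allow_pickle=True).item()['frame'].astype(int))[210:300,190:290]; print('lid region change',D.mean().round(2),D.max())
s=un([(93,281),(405,311),(144,388),(306,404)],4,170,150)
X=np.array([O(-.17,-.09),O(-.17,.09),O(-.14,-.045,.049),O(-.14,.045,.049)])
w=np.array([(331,155),(331,271)],float); Xw=np.array([O(-.14,.045,.049),O(-.14,-.045,.049)])
for obs in ([(S,s,X)],[(S,s,X),(W,w,Xw)]):
  f=lambda u:np.concatenate([(proj(P,Ro.from_euler('ZXY',[u[2],0,u[3]],degrees=True).apply(Y)+[u[0],u[1],u[4]])-p).ravel() for P,p,Y in obs])
  r=least_squares(f,[.547,-.232,-17,92,.016],x_scale=[.01,.01,1,1,.01]); print(r.x.round(4),np.abs(r.fun).max().round(2))
s=manip.sense(); print(s['time_s'],s['force'].round(2))
```

```text
lid region change 1.37 51
[ 5.57500e-01 -2.33000e-01 -1.73966e+01  9.11710e+01  2.49000e-02] 1.0
[ 5.62700e-01 -2.38200e-01 -1.69839e+01  8.63125e+01  1.88000e-02] 2.43
21.85 [0.08 1.05 0.16]
```

Run:
```python
from lid6 import *
from fit import un
S=np.load('sc20.npy',allow_pickle=True).item();W=np.load('w20.npy',allow_pickle=True).item()
s=un([(93,281),(405,311),(144,388),(306,404)],4,170,150)
X=np.array([O(-.17,-.09),O(-.17,.09),O(-.14,-.045,.049),O(-.14,.045,.049)])
for z in(.016,.020,.026,.032):
  f=lambda u:(proj(S,Ro.from_euler('ZXY',[u[2],0,u[3]],degrees=True).apply(X)+[u[0],u[1],z])-s).ravel()
  r=least_squares(f,[.547,-.232,-17,92],x_scale=[.01,.01,1,1]); print(z,r.x.round(4),np.abs(r.fun).max().round(2))
cv2.imwrite('pics/w20c.png',cv2.resize(W["frame"][80:310,200:360,::-1],None,fx=4,fy=2.6,interpolation=cv2.INTER_CUBIC))
T=manip.snapshot('top'); crop(T,340,170,150,130,4.6,'t20.png')
crop(S,180,210,110,100,6,'s20c.png')
```

```text
0.016 [  0.5478  -0.2346 -17.0927  90.7864] 1.05
0.02 [  0.5522  -0.2339 -17.2269  90.937 ] 1.0
0.026 [  0.5586  -0.2328 -17.4369  91.2344] 1.05
0.032 [  0.5647  -0.2316 -17.6594  91.6511] 1.33
```

View pics/w20c.png

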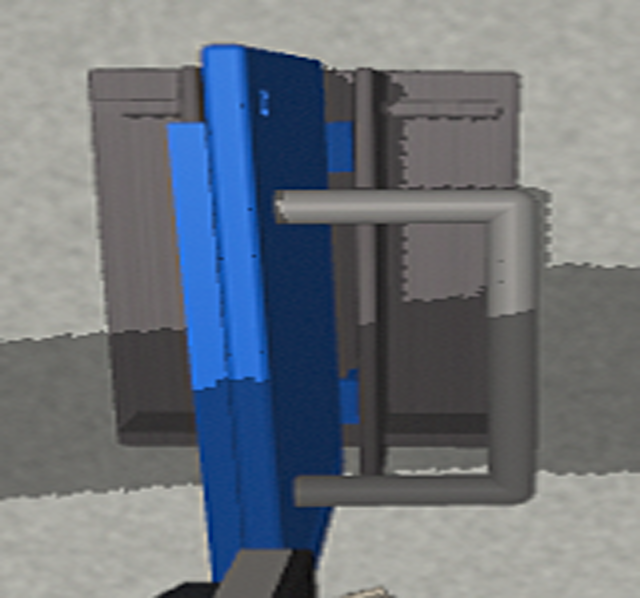

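View pics/t20.png

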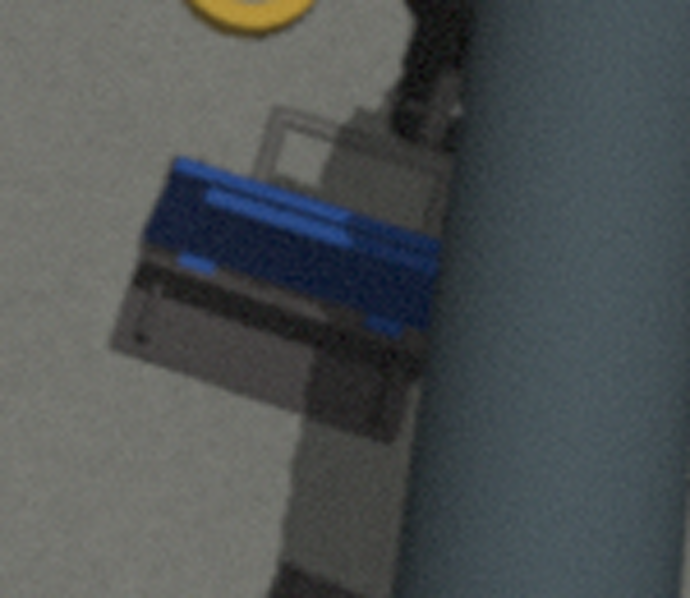

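```bash
python3 -c "
from plant import manip
print(manip.job_done())"
```

```text
the job is handed in; nothing more can be done
None
```

I moved the power supply from the lid onto the mat. I then raised the lid by its handle bar to about 87° and held it there. Next I lifted it about 82 mm off its pins with a firm grip and stood it, hook edge down, in the larger dark rack. I let go, backed away and handed the job in at about 22 s.

**Final checks before handing in:**
- **Lid:** it stands free and about 1° from upright. Taking the hooks as resting on the slot floor, the fit puts them within about 4 mm of the slot centre. The camera fit could not measure hook height well on its own. The contact force as I lowered it, and the match with the rack's position, both say the hooks are on the floor.
- **Supply:** it lies flat and released, near the middle of the mat.
- **Bystanders:** none had moved as far as the pictures show. I did not measure them.
- **Robot:** the gripper was clear of everything.

**Things that did not go perfectly:**
- The scene and top cameras disagreed by about 3–5 mm. I corrected for that with the wrist camera.
- The lid hung about 5° off vertical while I carried it. It settled nearly upright when I opened the fingers.

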